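Unstack the tested control modules into their trays

ROBOT

A 7-joint arm with a two-finger parallel gripper is mounted at the origin on the work surface. World frame = base frame: x ahead of the robot, y to its left, z up, the work surface at z = 0. Lengths are in m, angles in rad, forces in N, time in s.
With the tool pointing down it reaches from about 0.35 to 0.9 m from the base axis. Payload 8.1 kg.
Tool frame: the origin (TCP) lies at the very end of the fingers, on their centre line; the grasp point (between the pads) lies 19 mm behind it; z points along the fingers, y is the direction in which the jaws open and shut (so a half turn about z gives the same grasp; the last joint's range is limited). The gripper opens to 92 mm and grips with 3 to 60 N. Pads are 19 mm wide; open, the fingers measure 130 mm over their backs; the gripper's body (75 mm by 190 mm) begins 47 mm behind the grasp point.
Start: joints at [-1.343, 0.434, 0.025, 1.573, -0.012, 1.134, -0.075], TCP at [0.203, 0.591, 0.227] pointing down, gripper open.
Joint ranges: [-2.62, 2.62], [-0.44, 2.09], [-1.27, 1.32], [0.08, 2.57], [-1.32, 4.46], [0.12, 2], [-2.74, 2.74]. Speed limits (rad/s): [2.22, 2.22, 3.01, 3.01, 3.14, 3.14, 3.14].

INTERFACE

Orientations are given as a rotation vector (axis times angle).
In Python, from cell import observe, get_image, sign_off gives the robot as it stands.
- The arm moves only by the tool arm_command, never from a script. Its argument "deltas" is a list of rows, each an object with "xyz": the shift along the tool's x, y, z in cm, a list of three; "turn": the turn about the tool's z in degrees; "jaw": the closure in counts, from 0 (fully open) to 255 (shut). A call has 1 to 5 rows; each row is the pose to reach, as a shift and turn from the pose measured when the call began, along the tool's axes at that moment; what a row does not reach only later rows make up. A row lasts 1/12 s, in which the tool goes at most 41.7 mm and 7.16 degrees, less where a joint would pass 70% of its speed; a pose out of reach is approached as far as the arm can. A call with a gripper value outside its range is refused whole. The fingers move at their own pace and stop on an object; "force" is the grip in N (left out, the last holds). Time passes only in rows, so rows that repeat a pose let the fingers close. It gives the time, the measured TCP pose, the force and the opening at its end, in the units of the state.
- observe(): the state, without advancing time (a new reading comes with each control period).
- get_image(name): name is "scene" or "side" or "wrist"; returns a dict with "frame" (384x512x3 uint8, red, green, blue), "depth" (384x512 float32, m along the optical axis (not along the pixel's ray), 0 where there is no reading), "camera_matrix" (3x3 intrinsics, pixels), "cam_to_world" (4x4, takes a point from camera to world coordinates). Camera axes: x right, y up, looking along -z (the intrinsics and any distortion apply to the point x, -y, -z); pixel columns grow to the right and rows downward; lengths in m; the calibration is good to about 2 mm. A picture is of the moment at which its call begins.
- sign_off(): hands the job in, once; it reports no verdict.
The state is a dict: "clock": time; "joints": joint angles; "dq": joint speeds; "joint_efforts": joint torques, N m; "position": TCP position; "ee_rot": TCP orientation; "force": force on the tool from outside, world axes, zero at the start; "ft_torque": the same for the moment, N m; "width": opening from 0.0 (shut) to 1.0 (fully open).
Only numpy, scipy, OpenCV 4.12 (cv2) and the standard library are available. Lean on these libraries where they do the work, as an engineer would, in place of code of your own. Each camera call takes 0.05 s, during which the arm holds its last target.

TASK

Take the stack of tested electronics apart one unit at a time from the top: put the yellow module in the yellow tray, then the red and green modules in the trays of their own colours, and last the power supply in the long grey tray. Each must lie flat on its tray's floor inside the lips; keep the units upright, set them down gently without dropping them, and leave the tape roll and the little jar standing where they are.

Things in the scene. Friction and masses are not known exactly. Their poses are not given: they have to be found in the camera images.
- yellow_module: Control module with a yellow cover, black terminal blocks along its two short ends and a grey foot: a block 62 mm long (its x), 46 mm wide (its y), 40 mm high. Origin: centre of its underside; z up. Starts on top of the stack, bridging the red and the green module, roughly parallel to them, its underside 80 mm above the table. About 0.16 kg.
- red_module: Control module with a red cover, black terminal blocks along its two short ends and a grey foot: a block 62 mm long (its x), 50 mm wide (its y), 40 mm high. Origin: centre of its underside; z up. Starts in the middle layer of the stack: red and green lie side by side (12 mm apart), end to end along the power supply's length, on top of it; which is at which end varies. About 0.16 kg.
- green_module: Control module with a green cover, black terminal blocks along its two short ends and a grey foot: a block 62 mm long (its x), 50 mm wide (its y), 40 mm high. Origin: centre of its underside; z up. Starts in the middle layer of the stack: red and green lie side by side (12 mm apart), end to end along the power supply's length, on top of it; which is at which end varies. About 0.16 kg.
- psu: Power supply in a bare aluminium case with dark vent slots on its long sides: a block 150 mm long (its x), 64 mm wide (its y), 40 mm high; the bottom of the stack, standing on the table. Origin: centre of its underside; z up. About 0.45 kg.
- yellow_tray: Fixed shallow tray with a yellow floor and black lips, outside 92 mm (its x) by 80 mm (its y), inside 84 by 72 mm. Origin: centre of its underside on the table; the floor lies 4 mm above the origin, the lips' top 10 mm above it (6 mm above the floor), lips 4 mm thick. Lies on the table; the three coloured trays can be in any of three places.
- red_tray: Fixed shallow tray with a red floor and black lips, outside 92 mm (its x) by 80 mm (its y), inside 84 by 72 mm. Origin: centre of its underside on the table; the floor lies 4 mm above the origin, the lips' top 10 mm above it (6 mm above the floor), lips 4 mm thick. Lies on the table; the three coloured trays can be in any of three places.
- green_tray: Fixed shallow tray with a green floor and black lips, outside 92 mm (its x) by 80 mm (its y), inside 84 by 72 mm. Origin: centre of its underside on the table; the floor lies 4 mm above the origin, the lips' top 10 mm above it (6 mm above the floor), lips 4 mm thick. Lies on the table; the three coloured trays can be in any of three places.
- psu_tray: Fixed shallow long tray with a grey floor and black lips, outside 178 mm (its x) by 92 mm (its y), inside 170 by 84 mm, for the power supply. Origin: centre of its underside on the table; floor 4 mm above it, lips' top 10 mm above it (6 mm above the floor), lips 4 mm thick.
- tape_roll: Bystander: small white roll of tape lying flat, 42 mm across, 19 mm high, about 80 mm from the centre of the red tray on its +x side. Origin: centre of its underside.
- jar: Bystander: small amber jar with a white cap, 30 mm across, 34 mm high, standing about 77 mm from the centre of the green tray on its +x side. Origin: centre of its underside.
Mind the look-alikes: they are no part of the job. Leave any blue look-alike of the red_module alone.

How it is judged:
By the outcome, as a careful person would: the job done as asked, in the order asked, and still so for the second after the job is handed in, with the robot touching nothing.
It also fails if it takes over 112 s, if anything falls off the work surface, if the arm or the gripper's body presses on something with over 40 N, if the wrist force passes 120 N, or if a joint passes its speed limit or range.

## Working session

There is one attempt and no reset: what is moved stays moved. The work goes in short steps, Python scripts to look and compute and a tool call to move; the robot and the scene stay as the last step left them, time stands still between calls to the robot, and variables do not carry over. Pictures are saved under pics/ and viewed, and the job is handed in when it is done.

Besides the shell and the picture viewer there is one more tool, called after "Emit:" as name(argument=value, ...) on one line, values as JSON. arm_command: Moves the arm, as the interface text tells. Its arguments: {"type":"object","properties":{"deltas":{"type":"array","items":{"type":"object","properties":{"xyz":{"type":"array","items":{"type":"number"}},"turn":{"type":"number"},"jaw":{"type":"number"}}}},"force":{"type":"number"}},"required":["deltas"]}

```bash
ls; mkdir -p pics
python3 - <<'E'
from cell import observe,get_image
import cv2,numpy as np
print(observe())
for n in ["scene","side","wrist"]:
    d=get_image(n); cv2.imwrite(f"pics/{n}0.png",d["frame"][:,:,::-1]); np.savez(f"{n}0.npz",**d)
    print(n,d["camera_matrix"].tolist(),d["cam_to_world"].round(3).tolist(),[k for k in d])
E
```

```text
pics
{'clock': 0.0, 'joints': array([-1.34263115,  0.4352276 ,  0.02496872,  1.57411722, -0.01161842,
        1.13399591, -0.07513336]), 'dq': array([-3.09353643e-04, -6.38182141e-06,  5.83615333e-04, -8.60458461e-04,
       -1.93928499e-04, -8.57750846e-04,  8.74183821e-04]), 'joint_efforts': array([ 3.77755214e-04, -6.67834926e+01,  9.85152237e-01, -3.14468694e+01,
       -6.05250383e-02,  4.24234977e-02,  1.73832527e-04]), 'position': array([0.2028562 , 0.59060958, 0.22593427]), 'ee_rot': array([-5.17342923e-01, -3.09856226e+00,  2.50845138e-03]), 'force': array([ 0.02507855,  0.08044508, -0.25999913]), 'ft_torque': array([ 0.03422767, -0.03245903,  0.01313539]), 'width': 0.9987508114638691}
scene [[387.4178528920143, 0.0, 257.1236964786287], [0.0, 387.4178528920143, 191.81909765394585], [0.0, 0.0, 1.0]] [[0.609, -0.653, 0.45, 0.957], [0.793, 0.506, -0.34, -0.328], [-0.006, 0.564, 0.826, 0.923], [0.0, 0.0, 0.0, 1.0]] ['frame', 'depth', 'camera_matrix', 'cam_to_world']
side [[450.34674829556485, 0.0, 256.8529005077742], [0.0, 450.34674829556485, 184.1676810161516], [0.0, 0.0, 1.0]] [[0.998, 0.054, -0.045, 0.421], [-0.07, 0.707, -0.703, -0.896], [-0.006, 0.705, 0.709, 0.986], [0.0, 0.0, 0.0, 1.0]] ['frame', 'depth', 'camera_matrix', 'cam_to_world']
wrist [[344.2955140822385, 0.0, 259.17422052328385], [0.0, 344.2955140822385, 191.1856090568546], [0.0, 0.0, 1.0]] [[0.326, -0.911, -0.251, 0.135], [0.945, 0.313, 0.089, 0.614], [-0.002, -0.267, 0.964, 0.383], [0.0, 0.0, 0.0, 1.0]] ['frame', 'depth', 'camera_matrix', 'cam_to_world']
```

View pics/scene0.png

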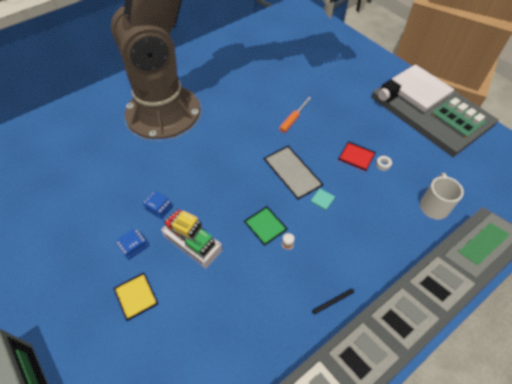

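View pics/side0.png

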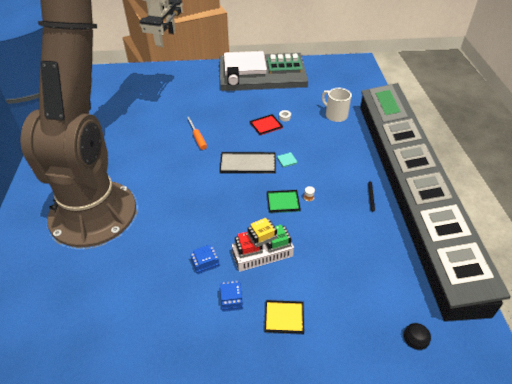

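View pics/wrist0.png

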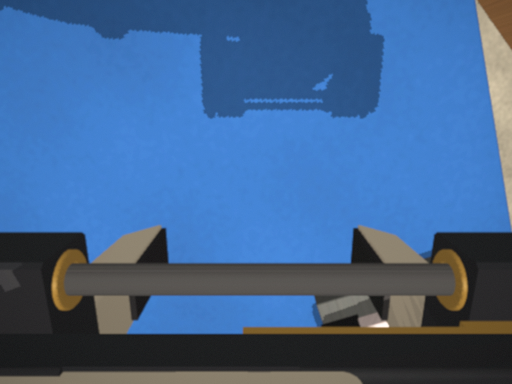

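The side view shows the stack at (262,245): yellow at (262,231) on top, red at (247,243) on the left, green at (279,238) on the right. Two blue look-alikes are at (205,258) and (231,294). The trays are yellow (285,317), green (283,201), red (266,125) and grey (248,162). The tape roll is at (285,115) and the jar at (310,193). Next I'll measure these from the depth data.

```bash
cat > h.py <<'E'
import numpy as np,cv2
def cloud(d):
    K=d["camera_matrix"];T=d["cam_to_world"];z=d["depth"].astype(float)
    v,u=np.mgrid[:384,:512]
    p=np.stack([(u-K[0,2])/K[0,0]*z,-(v-K[1,2])/K[1,1]*z,-z],-1)
    return p@T[:3,:3].T+T[:3,3]
def mask(d,name):
    h=cv2.cvtColor(d["frame"],cv2.COLOR_RGB2HSV);H,S,V=[h[...,i].astype(int) for i in range(3)]
    m=dict(yellow=(abs(H-26)<8),green=(abs(H-65)<12),red=((H<6)|(H>174)))[name]
    return m&(S>130)&(V>70)
def rect(P):
    (c,s,a)=cv2.minAreaRect((P[:,:2]*1000).astype(np.float32))
    if s[0]<s[1]: s=s[::-1];a+=90
    return np.round(c,1),np.round(s,1),round((a+90)%180-90,1)
def proj(d,p):
    K=d["camera_matrix"];T=d["cam_to_world"]
    q=(np.asarray(p)-T[:3,3])@T[:3,:3]
    return K[0,0]*q[...,0]/-q[...,2]+K[0,2], K[1,1]*-q[...,1]/-q[...,2]+K[1,2]
E
python3 - <<'E'
from h import *
for n in ["scene","side"]:
    d=np.load(n+"0.npz");W=cloud(d);ok=(d["depth"]>0)
    for c in ["yellow","green","red"]:
        m=(mask(d,c)&ok&(W[...,0]>0.15)&(W[...,0]<0.9)&(abs(W[...,1])<.6)).astype(np.uint8)
        k,L,st,ce=cv2.connectedComponentsWithStats(m)
        for i in range(1,k):
            if st[i,4]<40: continue
            P=W[L==i]; print(n,c,st[i,4],ce[i].round(),"z",np.percentile(P[:,2],[5,50,95]).round(4),*rect(P), "med",np.median(P,0).round(4))
    # stack region
    s=ok&(W[...,2]>.006)&(W[...,2]<.2)&(W[...,0]>.2)&(W[...,0]<.8)&(W[...,1]>-.5)&(W[...,1]<.35)
    k,L,st,ce=cv2.connectedComponentsWithStats(s.astype(np.uint8))
    for i in range(1,k):
        if st[i,4]<30: continue
        P=W[L==i]; print(n,"obj",st[i,4],ce[i].round(),"zmax",P[:,2].max().round(4),*rect(P))
E
```

```text
scene yellow 320 [184. 224.] z [0.1033 0.1206 0.1233] [ 478.6 -188.2] [49.  43.2] 21.1 med [ 0.4845 -0.1931  0.1206]
scene yellow 1057 [135. 296.] z [0.0026 0.0054 0.01  ] [ 518.  -370.4] [89.6 73.9] -7.5 med [ 0.5176 -0.3713  0.0054]
scene green 751 [265. 225.] z [0.0025 0.0053 0.0101] [ 5.568e+02 -2.000e-01] [87.9 77.1] -0.6 med [0.5557 0.0007 0.0053]
scene green 197 [198. 242.] z [0.0734 0.0809 0.0831] [ 520.4 -178.6] [47.1 40.4] -75.8 med [ 0.5272 -0.1839  0.0809]
scene red 538 [357. 156.] z [0.0022 0.0053 0.0105] [536.6 369.9] [84.3 80.9] 23.5 med [0.5363 0.3704 0.0053]
scene red 61 [171. 220.] z [0.0668 0.0808 0.0837] [ 430.7 -206. ] [54.3 26.1] -45.9 med [ 0.4306 -0.2083  0.0808]
scene obj 189 [289. 121.] zmax 0.0319 [304.3 300.1] [101.9  25.4] -71.3
scene obj 751 [304. 181.] zmax 0.0164 [495.  174.3] [248.4  95.9] -6.0
scene obj 70 [349. 161.] zmax 0.0141 [543.6 345. ] [85.6 31.6] 19.0
scene obj 47 [289. 162.] zmax 0.0105 [433.  186.4] [52.4 30. ] -86.9
scene obj 500 [158. 204.] zmax 0.0464 [ 330.1 -199.4] [68.1 50.3] 20.2
scene obj 349 [265. 224.] zmax 0.0157 [556.5   2.2] [
[... 1059 characters left out ...]
 150 [199. 139.] zmax 0.0321 [300.8 298.7] [104.3  25.6] -70.7
side obj 421 [246. 162.] zmax 0.0158 [458.4 176.3] [178.1 101.6] -3.4
side obj 171 [286. 159.] zmax 0.0157 [586.9 177.5] [53.5 51.8] -73.4
side obj 109 [309. 193.] zmax 0.0392 [632.3  10.2] [28.8 26. ] -65.3
side obj 233 [282. 201.] zmax 0.0162 [5.543e+02 2.000e-01] [92.6 86.9] -0.0
side obj 2155 [261. 245.] zmax 0.1255 [ 475.7 -177.7] [150.8  86.4] 14.5
side obj 563 [204. 259.] zmax 0.0466 [ 326.6 -202. ] [62.4 52.7] 18.6
side obj 581 [231. 295.] zmax 0.0452 [ 392.1 -313. ] [65.4 49.9] -87.1
side obj 370 [283. 316.] zmax 0.0153 [ 515.8 -371.5] [92.1 83.3] -6.8
side obj 210 [410. 336.] zmax 0.0362 [ 790.8 -446.2] [50.8 18.3] 90.0
```

Run:
```python
from h import *
a=np.load("side0.npz")["frame"][205:280,215:310,::-1];b=np.load("scene0.npz")["frame"][200:275,150:245,::-1]
cv2.imwrite("pics/crop0.png",cv2.resize(np.vstack([a]),None,fx=8,fy=8,interpolation=cv2.INTER_CUBIC)[:600,:800])
cv2.imwrite("pics/crop1.png",cv2.resize(b,None,fx=8,fy=8,interpolation=cv2.INTER_CUBIC)[:600,:800])
for n in ["scene","side"]:
    d=np.load(n+"0.npz");W=cloud(d);x,y=W[...,0],W[...,1]
    roi=(d["depth"]>0)&(x>.39)&(x<.58)&(y>-.27)&(y<-.1)
    for lo,hi in [(.1165,.124),(.0765,.0835),(.037,.043)]:
        m=roi&(W[...,2]>lo)&(W[...,2]<hi)
        k,L,st,ce=cv2.connectedComponentsWithStats(m.astype(np.uint8))
        for i in range(1,k):
            if st[i,4]>25: print(n,lo,st[i,4],ce[i].round(),*rect(W[L==i]))
```

```text
scene 0.1165 320 [185. 221.] [ 480.8 -185.5] [47.7 47.6] -66.0
scene 0.0765 55 [172. 218.] [ 426.8 -196.1] [51.7 15.7] -63.0
scene 0.0765 256 [200. 240.] [ 518.5 -177.3] [50.  42.9] -75.2
scene 0.037 232 [192. 245.] [ 481.1 -183.3] [150.6  64.7] 14.8
side 0.1165 266 [261. 227.] [ 476.4 -188.7] [49.9 47.5] 23.8
side 0.0765 158 [280. 235.] [ 525.2 -183.8] [63.1 39.2] 69.4
side 0.0765 164 [245. 241.] [ 432.7 -196. ] [53.4 29.5] -68.8
side 0.037 245 [257. 253.] [ 478.6 -186.5] [150.3  65.2] 13.8
```

View pics/crop0.png

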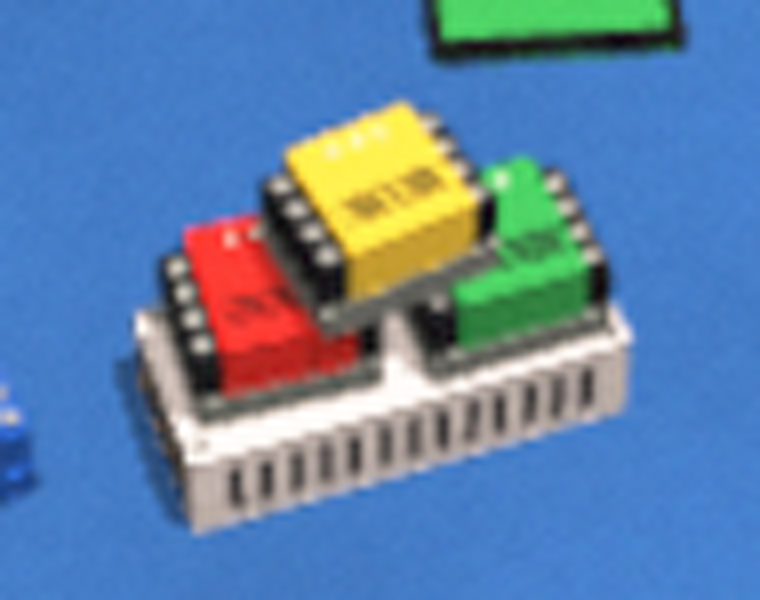

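View pics/crop1.png

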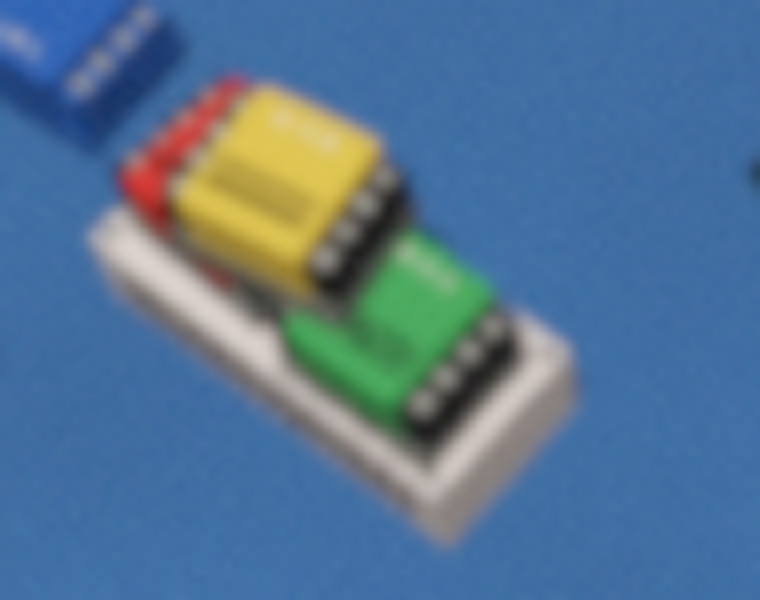

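Both crops agree: all modules lie with their long side along the PSU. Red is at the −x end and green at the +x end, with yellow on top, and both blue blocks stand apart from the stack. I'll grip each module across its width. Next I'll move above the stack and look with the wrist camera.

```bash
cat > go.py <<'E'
import sys,numpy as np
from cell import observe
from scipy.spatial.transform import Rotation as R
def go(x,y,z,jaw):  # mm, jaw-axis angle deg
    o=observe();A=R.from_rotvec(o["ee_rot"]).as_matrix()
    d=A.T@(np.array([x,y,z])/1000-o["position"])*100
    ja=np.degrees(np.arctan2(A[1,1],A[0,1]))
    t=-(jaw-ja); t=(t+180)%360-180
    print("pos",(o["position"]*1000).round(1),"jaw",ja.round(1),"tilt",A[:,2].round(3),"w",round(o["width"],3),"F",o["force"].round(1),"t",round(o["clock"],2))
    print("shift cm",d.round(2),"turn",round(t,1),"j7",o["joints"][6].round(2))
if __name__=="__main__": go(*map(float,sys.argv[1:]))
E
python3 go.py 478 -188 250 -68
```

```text
pos [202.9 590.8 226.1] jaw 71.0 tilt [-0.    -0.001 -1.   ] w 1.004 F [-0.6  0.5  0.8] t 0.15
shift cm [-51.31 -64.72  -2.31] turn 139.0 j7 -0.08
```

Emit:
arm_command(deltas=[{"xyz": [-2,-2.5,-0.5],"turn": 7},{"xyz": [-4.5,-5.6,-1],"turn": 14},{"xyz": [-7,-8.8,-1.5],"turn": 21},{"xyz": [-9.5,-12,-2],"turn": 28},{"xyz": [-12,-15.2,-2.3],"turn": 35}])

```text
schema error: expected keys xyz, turn, jaw
```

```bash
python3 go.py 478 -188 250 -68
```

```text
pos [202.9 590.8 226.1] jaw 71.0 tilt [-0.    -0.001 -1.   ] w 1.004 F [-0.6  0.5  0.8] t 0.15
shift cm [-51.31 -64.72  -2.31] turn 139.0 j7 -0.08
```

Emit:
arm_command(deltas=[{"xyz": [-2,-2.5,-0.5],"turn": 7,"jaw": 0},{"xyz": [-4.5,-5.6,-1],"turn": 14,"jaw": 0},{"xyz": [-7,-8.8,-1.5],"turn": 21,"jaw": 0},{"xyz": [-9.5,-12,-2],"turn": 28,"jaw": 0},{"xyz": [-12,-15.2,-2.3],"turn": 35,"jaw": 0}])

```text
clock: 0.57
position: [0.2673, 0.4062, 0.2495]
ee_rot: [1.433, 2.795, -0.002]
force: [0.4, 0.1, 0.7]
width: 1.001
```

```bash
python3 go.py 478 -188 250 -68
```

```text
pos [267.3 406.2 249.5] jaw 35.7 tilt [-0.    -0.001 -1.   ] w 1.001 F [0.4 0.1 0.7] t 0.57
shift cm [-60.55 -17.57  -0.  ] turn 103.7 j7 -0.43
```

Emit:
arm_command(deltas=[{"xyz": [-4,-1.2,0],"turn": 7,"jaw": 0},{"xyz": [-8,-2.3,0],"turn": 14,"jaw": 0},{"xyz": [-12,-3.5,0],"turn": 21,"jaw": 0},{"xyz": [-16,-4.6,0],"turn": 28,"jaw": 0},{"xyz": [-20,-5.8,0],"turn": 35,"jaw": 0}])

```text
clock: 0.98
position: [0.3365, 0.2096, 0.2496]
ee_rot: [-2.214, -2.229, 0.001]
force: [2.1, -0.9, -0.7]
width: 1.004
```

```bash
python3 go.py 478 -188 250 -68
```

```text
pos [336.5 209.6 249.6] jaw 0.4 tilt [-0. -0. -1.] w 1.004 F [ 2.1 -0.9 -0.7] t 0.98
shift cm [-3.985e+01  1.389e+01 -3.000e-02] turn 68.4 j7 -0.67
```

Emit:
arm_command(deltas=[{"xyz": [-3.8,1.3,0],"turn": 7,"jaw": 0},{"xyz": [-7.7,2.6,0],"turn": 14,"jaw": 0},{"xyz": [-11.5,3.9,0],"turn": 21,"jaw": 0},{"xyz": [-15.3,5.2,0],"turn": 28,"jaw": 0},{"xyz": [-19,6.5,0],"turn": 35,"jaw": 0}])

```text
clock: 1.4
position: [0.4027, 0.0179, 0.2499]
ee_rot: [-2.786, -1.451, -0.0]
force: [0.9, -0.3, -0.1]
width: 0.995
```

```bash
python3 go.py 478 -188 250 -68
```

```text
pos [402.7  17.9 249.9] jaw -35.0 tilt [ 0.  0. -1.] w 0.995 F [ 0.9 -0.3 -0.1] t 1.4
shift cm [-12.55  17.97  -0.02] turn 33.0 j7 -0.76
```

Emit:
arm_command(deltas=[{"xyz": [-2.3,3.3,-0.5],"turn": 7,"jaw": 0},{"xyz": [-4.6,6.6,-1],"turn": 14,"jaw": 0},{"xyz": [-6.9,9.9,-1],"turn": 21,"jaw": 0},{"xyz": [-9.2,13.2,-1],"turn": 28,"jaw": 0},{"xyz": [-11.2,16.2,-1],"turn": 33,"jaw": 0}])

```text
clock: 1.82
position: [0.4716, -0.1692, 0.2601]
ee_rot: [3.086, 0.59, 0.002]
force: [0.9, 0.6, 1.3]
width: 0.998
```

```bash
python3 - <<'E'
from h import *
from cell import *
d=get_image("wrist");np.savez("w1.npz",**d);cv2.imwrite("pics/w1.png",d["frame"][:,:,::-1])
W=cloud(d);x,y=W[...,0],W[...,1]
roi=(d["depth"]>0)&(x>.39)&(x<.58)&(y>-.27)&(y<-.1)
for lo,hi in [(.1165,.124),(.0765,.0835),(.037,.043)]:
        m=roi&(W[...,2]>lo)&(W[...,2]<hi)
        k,L,st,ce=cv2.connectedComponentsWithStats(m.astype(np.uint8))
        for i in range(1,k):
            if st[i,4]>80: print(lo,st[i,4],ce[i].round(),*rect(W[L==i]))
E
python3 go.py 478 -188 250 -68
```

```text
0.1165 2441 [280. 178.] [ 477.9 -186.6] [45.3 44.4] -66.3
0.0765 1727 [286. 125.] [ 517.2 -178.5] [49.9 42.7] -74.6
0.0765 901 [263. 210.] [ 442.5 -191.9] [50.  43.8] -78.1
0.037 1238 [261. 129.] [ 479.3 -184.3] [149.   63.8] 14.5
pos [ 473.1 -175.6  260.5] jaw -68.9 tilt [ 0.003 -0.005 -1.   ] w 0.999 F [ 0.8 -4.6  0.9] t 1.87
shift cm [0.01 1.32 1.06] turn -0.9 j7 -0.69
```

View pics/w1.png

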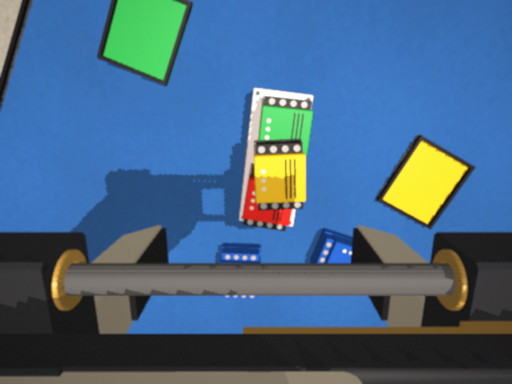

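The wrist view shows yellow at (280,178), and all three cameras agree within 2 mm: centre (478,−187), yaw 24°. Now I'll go down on it.

Emit:
arm_command(deltas=[{"xyz": [0,0.7,2],"turn": -2,"jaw": 0},{"xyz": [0,1.2,5],"turn": -2.5,"jaw": 0},{"xyz": [0,1.2,8],"turn": -2.5,"jaw": 0},{"xyz": [0,1.2,11],"turn": -2.5,"jaw": 0},{"xyz": [0,1.2,12.5],"turn": -2.5,"jaw": 0}])

```text
clock: 2.28
position: [0.476, -0.1868, 0.1324]
ee_rot: [3.072, 0.641, -0.003]
force: [0.1, 1.1, -0.0]
width: 0.995
```

```bash
python3 go.py 478 -187 92 -66.3
```

```text
pos [ 476.  -186.8  132.4] jaw -66.4 tilt [-0.001 -0.004 -1.   ] w 0.995 F [ 0.1  1.1 -0. ] t 2.28
shift cm [0.18 0.09 4.04] turn -0.1 j7 -0.47
```

Emit:
arm_command(deltas=[{"xyz": [0.2,0.1,2],"turn": 0,"jaw": 0},{"xyz": [0.2,0.1,3.5],"turn": 0,"jaw": 0},{"xyz": [0.2,0.1,4.0],"turn": 0,"jaw": 0},{"xyz": [0.2,0.1,4.0],"turn": 0,"jaw": 0},{"xyz": [0.2,0.1,4.0],"turn": 0,"jaw": 0}])

```text
clock: 2.7
position: [0.4784, -0.1873, 0.0929]
ee_rot: [3.071, 0.64, -0.003]
force: [1.5, -0.7, 0.6]
width: 0.998
```

```bash
python3 go.py 478 -187 92 -66.3
```

```text
pos [ 478.4 -187.3   92.9] jaw -66.4 tilt [-0.001 -0.004 -1.   ] w 0.998 F [ 1.5 -0.7  0.6] t 2.7
shift cm [-0.02 -0.04  0.08] turn -0.1 j7 -0.42
```

Emit:
arm_command(deltas=[{"xyz": [0,0,0.1],"turn": 0,"jaw": 90},{"xyz": [0,0,0.1],"turn": 0,"jaw": 120},{"xyz": [0,0,0.1],"turn": 0,"jaw": 150},{"xyz": [0,0,0.1],"turn": 0,"jaw": 180},{"xyz": [0,0,0.1],"turn": 0,"jaw": 255}], force=18)

```text
clock: 3.12
position: [0.4786, -0.1872, 0.0922]
ee_rot: [3.071, 0.641, -0.002]
force: [-0.3, -0.5, -0.5]
width: 0.69
```

Emit:
arm_command(deltas=[{"xyz": [0,0,0],"turn": 0,"jaw": 255},{"xyz": [0,0,0],"turn": 0,"jaw": 255},{"xyz": [0,0,0],"turn": 0,"jaw": 255}])

```text
clock: 3.37
position: [0.4786, -0.1872, 0.0923]
ee_rot: [3.071, 0.641, -0.002]
force: [0.2, -0.0, 2.3]
width: 0.502
```

Emit:
arm_command(deltas=[{"xyz": [0,0,0],"turn": 0,"jaw": 255},{"xyz": [0,0,0],"turn": 0,"jaw": 255},{"xyz": [0,0,-0.5],"turn": 0,"jaw": 255},{"xyz": [0,0,-1.5],"turn": 0,"jaw": 255},{"xyz": [0,0,-3],"turn": 0,"jaw": 255}])

```text
clock: 3.78
position: [0.4778, -0.1869, 0.1223]
ee_rot: [3.072, 0.64, -0.005]
force: [0.6, -0.5, -0.7]
width: 0.499
```

```bash
python3 go.py 517.5 -370.5 180 -97.3
```

```text
pos [ 477.8 -186.9  122.3] jaw -66.5 tilt [-0.002 -0.004 -1.   ] w 0.499 F [ 0.6 -0.5 -0.7] t 3.78
shift cm [-3.71 18.44 -5.7 ] turn 30.8 j7 -0.46
```

Emit:
arm_command(deltas=[{"xyz": [0,0,-2],"turn": 0,"jaw": 255},{"xyz": [-0.3,2,-3.5],"turn": 6,"jaw": 255},{"xyz": [-1,5,-4],"turn": 12,"jaw": 255},{"xyz": [-1.7,8.5,-4],"turn": 18,"jaw": 255},{"xyz": [-2.3,11.5,-4],"turn": 24,"jaw": 255}])

```text
clock: 4.2
position: [0.5035, -0.303, 0.1645]
ee_rot: [3.137, -0.019, -0.0]
force: [0.5, -0.7, -1.6]
width: 0.497
```

```bash
python3 go.py 517 -370.5 120 -97.3
```

```text
pos [ 503.5 -303.   164.5] jaw -90.7 tilt [-0.    -0.005 -1.   ] w 0.497 F [ 0.5 -0.7 -1.6] t 4.2
shift cm [1.43 6.71 4.48] turn 6.6 j7 -0.65
```

Emit:
arm_command(deltas=[{"xyz": [0.4,2.5,0],"turn": 3,"jaw": 255},{"xyz": [0.9,5,1],"turn": 6.6,"jaw": 255},{"xyz": [1.4,6.7,2.5],"turn": 6.6,"jaw": 255},{"xyz": [1.4,6.7,4.5],"turn": 6.6,"jaw": 255},{"xyz": [1.4,6.7,6.5],"turn": 6.6,"jaw": 255}])

```text
clock: 4.62
position: [0.5166, -0.3723, 0.1001]
ee_rot: [3.129, -0.202, 0.001]
force: [-0.2, 0.9, -2.4]
width: 0.498
```

```bash
python3 go.py 517 -370.5 25 -97.3;python3 - <<'E'
from h import *
from cell import *
d=get_image("side");cv2.imwrite("pics/s2.png",cv2.resize(d["frame"][190:384,180:400,::-1],None,fx=3,fy=3))
d=get_image("wrist");cv2.imwrite("pics/w2.png",d["frame"][:,:,::-1])
E
```

```text
pos [ 516.6 -372.3  100.1] jaw -97.4 tilt [ 0.    -0.007 -1.   ] w 0.498 F [-0.2  0.9 -2.4] t 4.62
shift cm [ 0.   -0.24  7.51] turn -0.1 j7 -0.62
```

View pics/s2.png

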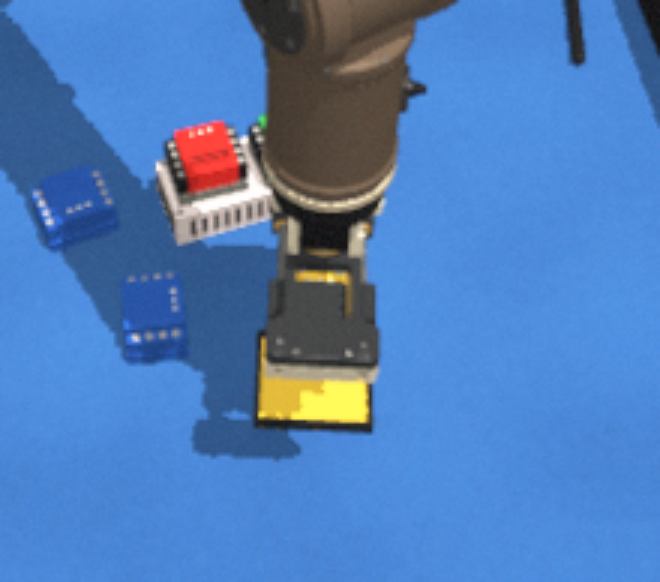

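View pics/w2.png

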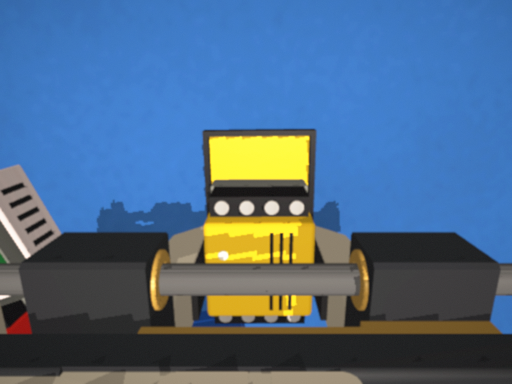

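Yellow is held upright with its edges parallel to the tray (wrist view: module at (258,265), tray at (260,170)). Now lowering it.

Emit:
arm_command(deltas=[{"xyz": [0,-0.2,2],"turn": 0,"jaw": 255},{"xyz": [0,-0.2,4],"turn": 0,"jaw": 255},{"xyz": [0,-0.2,6],"turn": 0,"jaw": 255},{"xyz": [0,-0.2,7.3],"turn": 0,"jaw": 255},{"xyz": [0,-0.2,7.8],"turn": 0,"jaw": 255}])

```text
clock: 5.13
position: [0.5151, -0.3665, 0.0189]
ee_rot: [3.134, -0.198, -0.009]
force: [-0.3, 0.4, -1.5]
width: 0.498
```

```bash
python3 go.py 517 -370.5 16.5 -97.3
```

```text
pos [ 515.1 -366.5   18.9] jaw -97.2 tilt [-0.006 -0.001 -1.   ] w 0.498 F [-0.3  0.4 -1.5] t 5.13
shift cm [0.25 0.38 0.24] turn 0.1 j7 -0.56
```

Emit:
arm_command(deltas=[{"xyz": [0.2,0.3,0],"turn": 0,"jaw": 255},{"xyz": [0.2,0.3,0.1],"turn": 0,"jaw": 255},{"xyz": [0.2,0.3,0.2],"turn": 0,"jaw": 255},{"xyz": [0.2,0.3,0.25],"turn": 0,"jaw": 255},{"xyz": [0.2,0.3,0.25],"turn": 0,"jaw": 255}])

```text
clock: 5.55
position: [0.517, -0.3699, 0.0171]
ee_rot: [3.133, -0.198, -0.007]
force: [-0.1, 0.2, -0.5]
width: 0.501
```

```bash
python3 go.py 517 -370.5 16.5 -97.3
```

```text
pos [ 517.  -369.9   17.1] jaw -97.2 tilt [-0.005 -0.002 -1.   ] w 0.501 F [-0.1  0.2 -0.5] t 5.55
shift cm [0.01 0.05 0.06] turn 0.1 j7 -0.55
```

Emit:
arm_command(deltas=[{"xyz": [0,0,0.05],"turn": 0,"jaw": 255},{"xyz": [0,0,0.1],"turn": 0,"jaw": 255},{"xyz": [0,0,0.12],"turn": 0,"jaw": 255},{"xyz": [0,0,0.12],"turn": 0,"jaw": 255}])

```text
clock: 5.88
position: [0.5172, -0.37, 0.0164]
ee_rot: [3.133, -0.198, -0.006]
force: [-0.8, 1.5, 5.0]
width: 0.499
```

Emit:
arm_command(deltas=[{"xyz": [0,0,0],"turn": 0,"jaw": 100},{"xyz": [0,0,0],"turn": 0,"jaw": 70},{"xyz": [0,0,0],"turn": 0,"jaw": 50},{"xyz": [0,0,0],"turn": 0,"jaw": 30},{"xyz": [0,0,0],"turn": 0,"jaw": 0}])

```text
clock: 6.3
position: [0.5171, -0.37, 0.0162]
ee_rot: [3.133, -0.198, -0.007]
force: [-0.3, -0.6, 0.2]
width: 0.814
```

Emit:
arm_command(deltas=[{"xyz": [0,0,-1],"turn": 0,"jaw": 0},{"xyz": [0,0,-3.5],"turn": 0,"jaw": 0},{"xyz": [0,0,-7.5],"turn": 0,"jaw": 0},{"xyz": [0,0,-11],"turn": 0,"jaw": 0},{"xyz": [0,0,-14],"turn": 0,"jaw": 0}])

```text
clock: 6.72
position: [0.5175, -0.3705, 0.1594]
ee_rot: [3.132, -0.2, -0.005]
force: [0.3, 0.7, -0.4]
width: 1.003
```

```bash
python3 go.py 478 -187 260 -75.5
```

```text
pos [ 517.5 -370.5  159.4] jaw -97.3 tilt [-0.003 -0.003 -1.   ] w 1.003 F [ 0.3  0.7 -0.4] t 6.72
shift cm [ -6.28 -17.67 -10.1 ] turn -21.8 j7 -0.67
```

Emit:
arm_command(deltas=[{"xyz": [-1,-3,-2],"turn": -4,"jaw": 0},{"xyz": [-2.2,-6.4,-4],"turn": -9,"jaw": 0},{"xyz": [-3.5,-9.8,-6],"turn": -14,"jaw": 0},{"xyz": [-4.7,-13.2,-8],"turn": -19,"jaw": 0},{"xyz": [-5.8,-16.5,-9],"turn": -22,"jaw": 0}])

```text
clock: 7.13
position: [0.4809, -0.1986, 0.2514]
ee_rot: [3.112, 0.407, -0.002]
force: [1.6, -0.6, 0.1]
width: 1.001
```

```bash
cat > look.py <<'E'
import sys
from h import *
from cell import *
tag=sys.argv[1]
get_image("wrist")
d=get_image("wrist");cv2.imwrite(f"pics/w{tag}.png",d["frame"][:,:,::-1])
s=get_image("side");cv2.imwrite(f"pics/s{tag}.png",cv2.resize(s["frame"][90:345,160:400,::-1],None,fx=2.3,fy=2.3,interpolation=cv2.INTER_CUBIC))
for n,d in (("wrist",d),("side",s)):
    W=cloud(d);x,y,z=W[...,0],W[...,1],W[...,2]
    for c in ["yellow","green","red"]:
        m=(mask(d,c)&(d["depth"]>0)&(x>.3)&(x<.9)&(z<.14)).astype(np.uint8)
        k,L,st,ce=cv2.connectedComponentsWithStats(m)
        for i in range(1,k):
            if st[i,4]<80: continue
            P=W[L==i];zt=np.percentile(P[:,2],90);P=P[abs(P[:,2]-zt)<.005]
            print(n,c,st[i,4],ce[i].round(),"ztop",zt.round(4),*rect(P))
    m=(d["depth"]>0)&(abs(z-.04)<.003)&(x>.39)&(x<.58)&(y>-.27)&(y<-.1)
    if m.sum()>50: print(n,"psu",*rect(W[m]))
E
python3 look.py 3;python3 go.py 478 -187 260 -75.5
```

```text
wrist yellow 1623 [406. 164.] ztop 0.0096 [ 516.3 -370.3] [85.1 74. ] -6.6
wrist yellow 1995 [422. 174.] ztop 0.0446 [ 516.5 -369.7] [45.7 44.1] 82.9
wrist green 5379 [108.  45.] ztop 0.0046 [555.5   1.1] [84.5 71. ] -0.0
wrist green 2009 [256. 132.] ztop 0.0805 [ 516.9 -178.7] [48.7 42.7] -74.5
wrist red 2049 [250. 205.] ztop 0.0806 [ 442.8 -191.2] [49. 44.] -77.8
wrist psu [ 478.9 -184.5] [150.   64.1] 14.6
side yellow 423 [285. 311.] ztop 0.0467 [ 515.1 -371. ] [46.5 41.7] 82.9
side yellow 433 [284. 320.] ztop 0.0102 [ 516.4 -370.9] [86.3 74.6] -6.5
side green 249 [288. 203.] ztop 0.008 [559.5  -1.9] [77.1 60.6] -1.7
side green 312 [277. 236.] ztop 0.0829 [ 515.3 -179.7] [50.7 43.6] -76.4
side red 366 [249. 242.] ztop 0.0826 [ 442.3 -192.4] [52.1 43.4] -79.6
side psu [ 477.5 -185.4] [149.4  68.4] 14.6
pos [ 481.9 -196.1  250.3] jaw -75.0 tilt [-0.001 -0.001 -1.   ] w 0.999 F [ 0.1 -0.6  0.6] t 7.28
shift cm [-0.14 -0.98 -0.97] turn 0.5 j7 -0.7
```

View pics/w3.png

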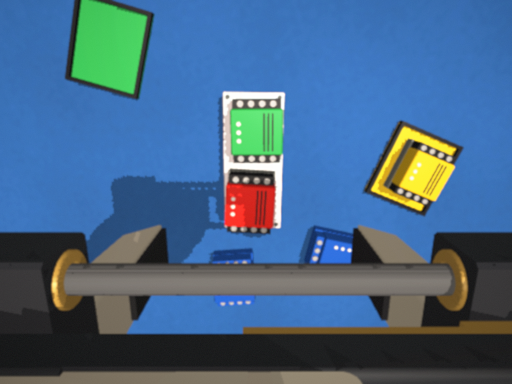

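View pics/s3.png

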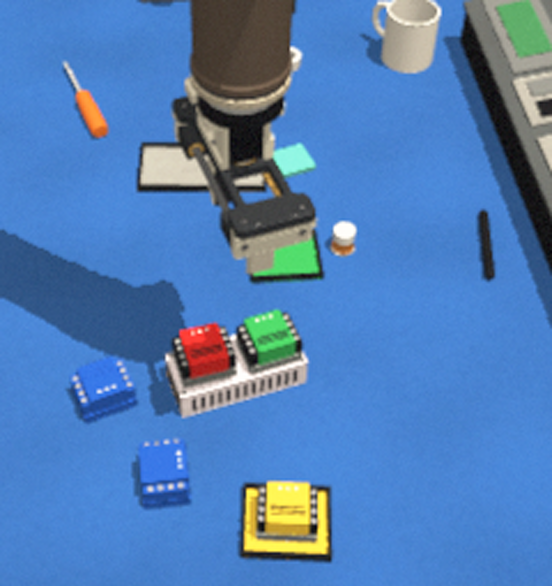

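Yellow lies flat inside its tray (wrist view (422,174), its top at 44 mm as expected). Next is red: centre (442.5,−191.8), yaw 12°, at wrist pixel (250,205). It is on the PSU; the blue look-alikes are at (233,275) and (330,245) on the table.

```bash
python3 go.py 442.6 -191.8 52 -78
```

```text
pos [ 481.9 -196.1  250.3] jaw -75.0 tilt [-0.001 -0.001 -1.   ] w 0.999 F [ 0.1 -0.6  0.6] t 7.28
shift cm [-3.66 -1.44 19.84] turn 3.0 j7 -0.7
```

Emit:
arm_command(deltas=[{"xyz": [-1.5,-0.5,2],"turn": 1,"jaw": 0},{"xyz": [-3.2,-1.2,5],"turn": 2.5,"jaw": 0},{"xyz": [-3.7,-1.4,8.5],"turn": 3,"jaw": 0},{"xyz": [-3.7,-1.4,11.5],"turn": 3,"jaw": 0},{"xyz": [-3.7,-1.4,13],"turn": 3,"jaw": 0}])

```text
clock: 7.7
position: [0.4401, -0.1928, 0.1177]
ee_rot: [-3.125, -0.324, 0.007]
force: [0.1, 0.3, -0.4]
width: 1.003
```

```bash
python3 go.py 442.6 -191.8 52 -78
```

```text
pos [ 440.1 -192.8  117.7] jaw -78.1 tilt [-0.004 -0.    -1.   ] w 1.003 F [ 0.1  0.3 -0.4] t 7.7
shift cm [ 0.3  -0.04  6.57] turn -0.1 j7 -0.58
```

Emit:
arm_command(deltas=[{"xyz": [0.2,0,2.5],"turn": 0,"jaw": 0},{"xyz": [0.25,0,4.8],"turn": 0,"jaw": 0},{"xyz": [0.25,0,6.1],"turn": 0,"jaw": 0},{"xyz": [0.25,0,6.5],"turn": 0,"jaw": 60},{"xyz": [0.25,0,6.5],"turn": 0,"jaw": 90}])

```text
clock: 8.12
position: [0.4413, -0.1935, 0.0521]
ee_rot: [3.125, 0.321, -0.01]
force: [-0.4, -0.2, -0.1]
width: 0.902
```

```bash
python3 go.py 442.6 -191.8 52 -78
```

```text
pos [ 441.3 -193.5   52.1] jaw -78.3 tilt [-0.006 -0.001 -1.   ] w 0.902 F [-0.4 -0.2 -0.1] t 8.12
shift cm [ 0.16 -0.14  0.01] turn -0.3 j7 -0.48
```

Emit:
arm_command(deltas=[{"xyz": [0.1,-0.15,0],"turn": 0,"jaw": 90},{"xyz": [0.1,-0.15,0],"turn": 0,"jaw": 120},{"xyz": [0.1,-0.15,0],"turn": 0,"jaw": 255},{"xyz": [0.1,-0.15,0],"turn": 0,"jaw": 255},{"xyz": [0.1,-0.15,0],"turn": 0,"jaw": 255}])

```text
clock: 8.53
position: [0.4424, -0.1918, 0.0526]
ee_rot: [3.125, 0.321, -0.009]
force: [-1.3, -0.0, 4.3]
width: 0.543
```

Emit:
arm_command(deltas=[{"xyz": [0,0,0],"turn": 0,"jaw": 255},{"xyz": [0,0,0],"turn": 0,"jaw": 255},{"xyz": [0,0,0],"turn": 0,"jaw": 255}])

```text
clock: 8.78
position: [0.4424, -0.1917, 0.0526]
ee_rot: [3.125, 0.321, -0.009]
force: [-0.6, -0.2, -1.1]
width: 0.545
```

Emit:
arm_command(deltas=[{"xyz": [0,0,-0.4],"turn": 0,"jaw": 255},{"xyz": [0,0,-1.5],"turn": 0,"jaw": 255},{"xyz": [0,0,-4],"turn": 0,"jaw": 255},{"xyz": [0,0,-7.5],"turn": 0,"jaw": 255},{"xyz": [0,0,-10.5],"turn": 0,"jaw": 255}])

```text
clock: 9.2
position: [0.4423, -0.1921, 0.1597]
ee_rot: [3.125, 0.319, -0.01]
force: [1.7, 1.1, -0.4]
width: 0.544
```

```bash
python3 go.py 536 370.5 160 -66.3
```

```text
pos [ 442.3 -192.1  159.7] jaw -78.3 tilt [-0.006 -0.001 -1.   ] w 0.544 F [ 1.7  1.1 -0.4] t 9.2
shift cm [ 20.56 -53.21  -0.16] turn -12.0 j7 -0.65
```

Emit:
arm_command(deltas=[{"xyz": [0.8,-2,-0.5],"turn": 0,"jaw": 255},{"xyz": [2,-5.3,-0.8],"turn": -1,"jaw": 255},{"xyz": [3.4,-8.8,-0.8],"turn": -2,"jaw": 255},{"xyz": [4.7,-12.3,-0.8],"turn": -3,"jaw": 255},{"xyz": [6.1,-15.8,-0.8],"turn": -4,"jaw": 255}])

```text
clock: 9.62
position: [0.4699, -0.0236, 0.1683]
ee_rot: [-3.112, -0.428, 0.009]
force: [0.7, 0.2, -1.6]
width: 0.547
```

```bash
python3 go.py 536 370.5 160 -66.3
```

```text
pos [469.9 -23.6 168.3] jaw -74.3 tilt [-0.006 -0.001 -1.   ] w 0.547 F [ 0.7  0.2 -1.6] t 9.62
shift cm [ 17.   -36.17   0.77] turn -8.0 j7 -0.98
```

Emit:
arm_command(deltas=[{"xyz": [1.6,-3.5,0],"turn": -1,"jaw": 255},{"xyz": [3.2,-7,0],"turn": -2,"jaw": 255},{"xyz": [4.8,-10.4,0],"turn": -3,"jaw": 255},{"xyz": [6.4,-13.8,0],"turn": -4,"jaw": 255},{"xyz": [8,-17.2,0],"turn": -5,"jaw": 255}])

```text
clock: 10.03
position: [0.5004, 0.1653, 0.169]
ee_rot: [-3.09, -0.564, 0.008]
force: [0.2, -0.2, -0.7]
width: 0.543
```

```bash
python3 go.py 536 370.5 160 -66.3
```

```text
pos [500.4 165.3 169. ] jaw -69.3 tilt [-0.005 -0.    -1.   ] w 0.543 F [ 0.2 -0.2 -0.7] t 10.03
shift cm [ 10.59 -17.93   0.88] turn -3.0 j7 -1.23
```

Emit:
arm_command(deltas=[{"xyz": [2,-3.4,0],"turn": -1,"jaw": 255},{"xyz": [4,-6.8,0],"turn": -2,"jaw": 255},{"xyz": [6,-10.2,1],"turn": -3,"jaw": 255},{"xyz": [8,-13.5,2],"turn": -3,"jaw": 255},{"xyz": [9.8,-16.6,3],"turn": -3,"jaw": 255}])

```text
clock: 10.45
position: [0.5333, 0.3579, 0.1394]
ee_rot: [-3.073, -0.646, 0.007]
force: [0.7, 0.5, -1.6]
width: 0.543
```

```bash
python3 look.py 4|grep red; python3 go.py 536 370.5 100 -66.3
```

```text
wrist red 4647 [257. 150.] ztop 0.0047 [553.6 378.6] [72.8 46.9] -67.1
side red 312 [266. 124.] ztop 0.0085 [535.8 368.6] [86.7 84.1] 22.9
pos [531.9 358.7 137.9] jaw -66.0 tilt [-0.006 -0.002 -1.   ] w 0.545 F [-0.9 -0.9 -0.5] t 10.6
shift cm [ 0.87 -0.91  3.79] turn 0.3 j7 -1.4
```

View pics/w4.png

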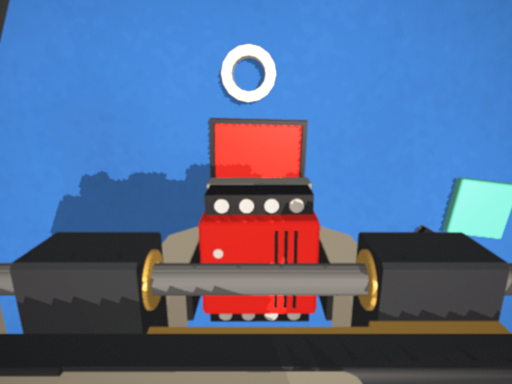

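Wrist view: red is held at (260,262), parallel to its tray at (258,150). The tape at (248,73) is clear of everything. Refined tray centre: (536,371), yaw 23°. Lowering red.

```bash
python3 go.py 536.2 371 40 -66.9
```

```text
pos [531.9 358.7 137.9] jaw -66.0 tilt [-0.006 -0.002 -1.   ] w 0.545 F [-0.9 -0.9 -0.5] t 10.6
shift cm [ 0.95 -0.94  9.79] turn 0.9 j7 -1.4
```

Emit:
arm_command(deltas=[{"xyz": [0.6,-0.6,1.5],"turn": 0.9,"jaw": 255},{"xyz": [0.9,-0.9,4],"turn": 0.9,"jaw": 255},{"xyz": [0.9,-0.9,7],"turn": 0.9,"jaw": 255},{"xyz": [0.9,-0.9,9],"turn": 0.9,"jaw": 255},{"xyz": [0.9,-0.9,10],"turn": 0.9,"jaw": 255}])

```text
clock: 11.02
position: [0.5347, 0.3688, 0.0362]
ee_rot: [3.076, 0.627, -0.015]
force: [-0.2, 1.4, -0.8]
width: 0.543
```

```bash
python3 go.py 536.2 371 18.5 -66.9
```

```text
pos [534.7 368.8  36.2] jaw -66.9 tilt [-0.009 -0.004 -1.   ] w 0.543 F [-0.2  1.4 -0.8] t 11.02
shift cm [ 0.24 -0.15  1.77] turn -0.0 j7 -1.35
```

Emit:
arm_command(deltas=[{"xyz": [0.2,-0.15,0.8],"turn": 0,"jaw": 255},{"xyz": [0.2,-0.15,1.3],"turn": 0,"jaw": 255},{"xyz": [0.2,-0.15,1.6],"turn": 0,"jaw": 255},{"xyz": [0.2,-0.15,1.75],"turn": 0,"jaw": 255},{"xyz": [0.2,-0.15,1.8],"turn": 0,"jaw": 255}])

```text
clock: 11.43
position: [0.5364, 0.371, 0.0189]
ee_rot: [3.076, 0.627, -0.013]
force: [0.7, -0.1, -1.4]
width: 0.542
```

```bash
python3 go.py 536.2 371 16.6 -66.9
```

```text
pos [536.4 371.   18.9] jaw -67.0 tilt [-0.008 -0.004 -1.   ] w 0.542 F [ 0.7 -0.1 -1.4] t 11.43
shift cm [-0.01 -0.01  0.24] turn -0.1 j7 -1.34
```

Emit:
arm_command(deltas=[{"xyz": [0,0,0.06],"turn": 0,"jaw": 255},{"xyz": [0,0,0.12],"turn": 0,"jaw": 255},{"xyz": [0,0,0.18],"turn": 0,"jaw": 255},{"xyz": [0,0,0.22],"turn": 0,"jaw": 255},{"xyz": [0,0,0.24],"turn": 0,"jaw": 255}])

```text
clock: 11.85
position: [0.5364, 0.371, 0.0167]
ee_rot: [3.076, 0.627, -0.013]
force: [-1.0, -1.2, 3.0]
width: 0.546
```

Emit:
arm_command(deltas=[{"xyz": [0,0,0.04],"turn": 0,"jaw": 255},{"xyz": [0,0,0.06],"turn": 0,"jaw": 255},{"xyz": [0,0,0.06],"turn": 0,"jaw": 255}])

```text
clock: 12.1
position: [0.5363, 0.3711, 0.0167]
ee_rot: [3.077, 0.627, -0.013]
force: [-1.9, -0.9, 6.6]
width: 0.544
```

Emit:
arm_command(deltas=[{"xyz": [0,0,0],"turn": 0,"jaw": 95},{"xyz": [0,0,0],"turn": 0,"jaw": 70},{"xyz": [0,0,0],"turn": 0,"jaw": 50},{"xyz": [0,0,0],"turn": 0,"jaw": 30},{"xyz": [0,0,0],"turn": 0,"jaw": 0}])

```text
clock: 12.52
position: [0.5364, 0.371, 0.0166]
ee_rot: [3.077, 0.627, -0.013]
force: [-0.3, -0.7, -0.4]
width: 0.854
```

Emit:
arm_command(deltas=[{"xyz": [0,0,-1],"turn": 0,"jaw": 0},{"xyz": [0,0,-3.5],"turn": 0,"jaw": 0},{"xyz": [0,0,-7.5],"turn": 0,"jaw": 0},{"xyz": [0,0,-11],"turn": 0,"jaw": 0},{"xyz": [0,0,-15],"turn": 0,"jaw": 0}])

```text
clock: 12.93
position: [0.537, 0.371, 0.1682]
ee_rot: [3.076, 0.626, -0.014]
force: [-0.2, 1.0, -0.3]
width: 1.001
```

```bash
python3 go.py 517 -179 200 -75
```

```text
pos [537.  371.  168.2] jaw -67.0 tilt [-0.008 -0.004 -1.   ] w 1.001 F [-0.2  1.  -0.3] t 12.93
shift cm [-23.38  49.83  -2.93] turn 8.0 j7 -1.45
```

Emit:
arm_command(deltas=[{"xyz": [-1.3,2.8,-0.8],"turn": 1,"jaw": 0},{"xyz": [-3,6.4,-1.5],"turn": 2,"jaw": 0},{"xyz": [-4.7,10,-2],"turn": 3,"jaw": 0},{"xyz": [-6.4,13.6,-2.5],"turn": 4,"jaw": 0},{"xyz": [-8.1,17.2,-2.9],"turn": 5,"jaw": 0}])

```text
clock: 13.35
position: [0.5298, 0.1792, 0.1993]
ee_rot: [3.101, 0.49, -0.012]
force: [0.5, 0.3, 0.5]
width: 0.998
```

```bash
python3 look.py 5|grep -v "wrist green"; python3 go.py 517 -179 200 -75
```

```text
wrist red 2296 [74. 99.] ztop 0.009 [536.  370.5] [84.9 74. ] 23.0
wrist red 3485 [49. 98.] ztop 0.0443 [537.1 370.1] [50.6 44.2] -66.6
side yellow 423 [285. 311.] ztop 0.0469 [ 515.  -371.8] [48.1 41.7] 82.6
side yellow 433 [284. 320.] ztop 0.0096 [ 516.5 -370.6] [86.  74.3] -6.1
side green 503 [283. 200.] ztop 0.0079 [5.552e+02 5.000e-01] [83.8 75.5] 0.7
side green 308 [277. 236.] ztop 0.0827 [ 516.2 -180. ] [50.3 44.3] -73.5
side red 155 [266. 118.] ztop 0.0466 [534.7 368.3] [55.  43.9] -71.1
side red 101 [264. 127.] ztop 0.0115 [535.7 367.9] [85.  80.6] 23.2
side psu [ 477.8 -185.3] [149.2  67.5] 14.4
pos [530.5 177.  199.8] jaw -72.4 tilt [-0.007 -0.003 -1.   ] w 1.0 F [0.2 1.  0.3] t 13.5
shift cm [-12.07  33.53   0.1 ] turn 2.6 j7 -1.29
```

View pics/w5.png

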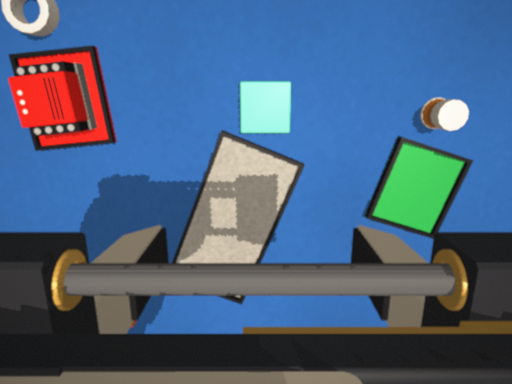

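Red is flat and centred in its tray (wrist view (49,98), top at 44 mm), and the tape has not moved. Back to the stack for green.

Emit:
arm_command(deltas=[{"xyz": [-1.3,3.7,0],"turn": 0.5,"jaw": 0},{"xyz": [-2.6,7.4,0],"turn": 1,"jaw": 0},{"xyz": [-3.9,11.1,0],"turn": 1.5,"jaw": 0},{"xyz": [-5.3,14.8,0],"turn": 2,"jaw": 0},{"xyz": [-6.7,18.5,0],"turn": 2.5,"jaw": 0}])

```text
clock: 13.92
position: [0.5227, -0.0201, 0.2009]
ee_rot: [3.112, 0.415, -0.01]
force: [0.8, -1.0, -0.6]
width: 0.997
```

```bash
python3 go.py 516.8 -179 160 -75
```

```text
pos [522.7 -20.1 200.9] jaw -74.8 tilt [-0.006 -0.003 -1.   ] w 0.997 F [ 0.8 -1.  -0.6] t 13.92
shift cm [-4.71 15.17  4.13] turn 0.2 j7 -0.99
```

Emit:
arm_command(deltas=[{"xyz": [-1.2,3.8,0],"turn": 0,"jaw": 0},{"xyz": [-2.4,7.6,0],"turn": 0,"jaw": 0},{"xyz": [-3.5,11.3,0],"turn": 0,"jaw": 0},{"xyz": [-4.4,14.2,0.5],"turn": 0,"jaw": 0},{"xyz": [-4.7,15.1,2],"turn": 0,"jaw": 0}])

```text
clock: 14.33
position: [0.5177, -0.1838, 0.1836]
ee_rot: [3.109, 0.408, -0.004]
force: [0.0, 0.1, -0.8]
width: 0.999
```

```bash
python3 look.py 6|grep wrist; python3 go.py 516.8 -179 52 -75
```

```text
wrist yellow 1783 [433. 200.] ztop 0.0097 [ 516.8 -369.6] [85.6 73.5] -7.1
wrist yellow 2111 [448. 218.] ztop 0.0444 [ 516.9 -370. ] [46.4 43.5] 83.0
wrist green 7489 [76. 76.] ztop 0.0045 [555.5   0.9] [84.9 73.2] 0.1
wrist green 3116 [254. 185.] ztop 0.0805 [ 517.1 -178.2] [48.5 43.6] -75.0
wrist psu [ 492.4 -180.9] [122.8  64.1] 14.6
pos [ 516.6 -178.   180.9] jaw -74.9 tilt [-0.008 -0.002 -1.   ] w 0.997 F [0.8 0.5 0.5] t 14.48
shift cm [ 0.1   0.1  12.89] turn 0.1 j7 -0.66
```

Emit:
arm_command(deltas=[{"xyz": [0.1,0,2.5],"turn": 0,"jaw": 0},{"xyz": [0.1,0,6],"turn": 0,"jaw": 0},{"xyz": [0.1,0,9],"turn": 0,"jaw": 0},{"xyz": [0.1,0,11],"turn": 0,"jaw": 0},{"xyz": [0.1,0,11.8],"turn": 0,"jaw": 0}])

```text
clock: 14.9
position: [0.5162, -0.1749, 0.0606]
ee_rot: [-3.112, -0.419, 0.018]
force: [-1.3, -0.6, 1.5]
width: 1.0
```

```bash
python3 go.py 517 -178.6 52 -75
```

```text
pos [ 516.2 -174.9   60.6] jaw -74.7 tilt [-0.011 -0.    -1.   ] w 1.0 F [-1.3 -0.6  1.5] t 14.9
shift cm [-0.01  0.38  0.86] turn 0.3 j7 -0.53
```

Emit:
arm_command(deltas=[{"xyz": [0,0.35,0.4],"turn": 0.3,"jaw": 0},{"xyz": [0,0.35,0.7],"turn": 0.3,"jaw": 0},{"xyz": [0,0.35,0.8],"turn": 0.3,"jaw": 40},{"xyz": [0,0.35,0.8],"turn": 0.3,"jaw": 70},{"xyz": [0,0.35,0.8],"turn": 0.3,"jaw": 80}])

```text
clock: 15.32
position: [0.5177, -0.1783, 0.0536]
ee_rot: [-3.114, -0.411, 0.015]
force: [0.1, 0.8, 0.4]
width: 0.832
```

```bash
python3 go.py 517 -178.6 52 -75
```

```text
pos [ 517.7 -178.3   53.6] jaw -75.0 tilt [-0.01  -0.001 -1.   ] w 0.832 F [0.1 0.8 0.4] t 15.32
shift cm [-0.08  0.01  0.16] turn 0.0 j7 -0.52
```

Emit:
arm_command(deltas=[{"xyz": [0,0,0.1],"turn": 0,"jaw": 95},{"xyz": [0,0,0.1],"turn": 0,"jaw": 120},{"xyz": [0,0,0.1],"turn": 0,"jaw": 255},{"xyz": [0,0,0.1],"turn": 0,"jaw": 255},{"xyz": [0,0,0.1],"turn": 0,"jaw": 255}])

```text
clock: 15.73
position: [0.5178, -0.1783, 0.0528]
ee_rot: [-3.114, -0.411, 0.015]
force: [-0.2, -0.1, 2.6]
width: 0.548
```

Emit:
arm_command(deltas=[{"xyz": [0,0,0],"turn": 0,"jaw": 255},{"xyz": [0,0,0],"turn": 0,"jaw": 255},{"xyz": [0,0,0],"turn": 0,"jaw": 255}])

```text
clock: 15.98
position: [0.5178, -0.1784, 0.0528]
ee_rot: [-3.114, -0.411, 0.015]
force: [-0.7, 0.4, 1.6]
width: 0.545
```

Emit:
arm_command(deltas=[{"xyz": [0,0,-0.4],"turn": 0,"jaw": 255},{"xyz": [0,0,-1.5],"turn": 0,"jaw": 255},{"xyz": [0,0,-4],"turn": 0,"jaw": 255},{"xyz": [0,0,-7.5],"turn": 0,"jaw": 255},{"xyz": [0,0,-10.5],"turn": 0,"jaw": 255}])

```text
clock: 16.4
position: [0.5183, -0.1787, 0.1599]
ee_rot: [-3.114, -0.41, 0.016]
force: [1.2, 0.0, -0.9]
width: 0.547
```

```bash
python3 go.py 555.5 1 160 -90
```

```text
pos [ 518.3 -178.7  159.9] jaw -75.0 tilt [-0.01  -0.001 -1.   ] w 0.547 F [ 1.2  0.  -0.9] t 16.4
shift cm [  8.25 -16.4   -0.07] turn 15.0 j7 -0.64
```

Emit:
arm_command(deltas=[{"xyz": [1.5,-3,0],"turn": 3,"jaw": 255},{"xyz": [3.2,-6.4,0],"turn": 6,"jaw": 255},{"xyz": [4.9,-9.8,0],"turn": 9,"jaw": 255},{"xyz": [6.5,-13,0],"turn": 12,"jaw": 255},{"xyz": [7.8,-15.5,0],"turn": 15,"jaw": 255}])

```text
clock: 16.82
position: [0.5538, -0.0055, 0.1601]
ee_rot: [-3.141, 0.001, 0.016]
force: [0.9, 0.3, -1.7]
width: 0.541
```

```bash
python3 look.py 7|grep green; python3 go.py 555.5 1 60 -90
```

```text
wrist green 4074 [260. 154.] ztop 0.0046 [5.732e+02 1.000e-01] [72.2 48.2] 89.9
side green 493 [283. 200.] ztop 0.0078 [555.7   3.9] [84.9 73.6] 1.0
pos [553.9  -5.8 159.6] jaw -89.7 tilt [-0.011 -0.001 -1.   ] w 0.545 F [-0.8 -0.6 -0.4] t 16.97
shift cm [ 0.27 -0.69  9.96] turn 0.3 j7 -1.15
```

View pics/w7.png

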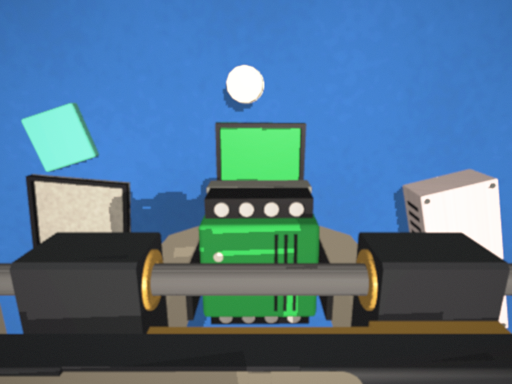

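Green is held upright and in line with its tray (tray at (260,154)); the jar at (245,84) is clear. Lowering green.

Emit:
arm_command(deltas=[{"xyz": [0.2,-0.5,1.5],"turn": 0.3,"jaw": 255},{"xyz": [0.2,-0.7,4.5],"turn": 0.3,"jaw": 255},{"xyz": [0.2,-0.7,8],"turn": 0.3,"jaw": 255},{"xyz": [0.2,-0.7,11],"turn": 0.3,"jaw": 255},{"xyz": [0.2,-0.7,12.5],"turn": 0.3,"jaw": 255}])

```text
clock: 17.38
position: [0.5526, -0.0003, 0.0322]
ee_rot: [3.14, -0.002, -0.022]
force: [-1.3, 0.5, -1.0]
width: 0.545
```

```bash
python3 go.py 555.3 0.8 19 -90
```

```text
pos [ 5.526e+02 -3.000e-01  3.220e+01] jaw -90.1 tilt [-0.014 -0.002 -1.   ] w 0.545 F [-1.3  0.5 -1. ] t 17.38
shift cm [ 0.29 -0.11  1.32] turn -0.1 j7 -1.03
```

Emit:
arm_command(deltas=[{"xyz": [0.2,-0.1,0.6],"turn": 0,"jaw": 255},{"xyz": [0.25,-0.1,1],"turn": 0,"jaw": 255},{"xyz": [0.25,-0.1,1.2],"turn": 0,"jaw": 255},{"xyz": [0.25,-0.1,1.35],"turn": 0,"jaw": 255},{"xyz": [0.25,-0.1,1.4],"turn": 0,"jaw": 255}])

```text
clock: 17.8
position: [0.5556, 0.0005, 0.0191]
ee_rot: [3.14, -0.002, -0.019]
force: [0.1, 0.6, -1.1]
width: 0.542
```

```bash
python3 go.py 555.3 0.8 16.6 -90
```

```text
pos [5.556e+02 5.000e-01 1.910e+01] jaw -90.1 tilt [-0.012 -0.001 -1.   ] w 0.542 F [ 0.1  0.6 -1.1] t 17.8
shift cm [-0.03 -0.03  0.25] turn -0.1 j7 -1.01
```

Emit:
arm_command(deltas=[{"xyz": [0,0,0.06],"turn": 0,"jaw": 255},{"xyz": [0,0,0.12],"turn": 0,"jaw": 255},{"xyz": [0,0,0.18],"turn": 0,"jaw": 255},{"xyz": [0,0,0.24],"turn": 0,"jaw": 255},{"xyz": [0,0,0.26],"turn": 0,"jaw": 255}])

```text
clock: 18.22
position: [0.5557, 0.0006, 0.0168]
ee_rot: [3.14, -0.002, -0.019]
force: [-2.1, 0.4, 4.8]
width: 0.542
```

Emit:
arm_command(deltas=[{"xyz": [0,0,0.02],"turn": 0,"jaw": 95},{"xyz": [0,0,0.02],"turn": 0,"jaw": 70},{"xyz": [0,0,0.02],"turn": 0,"jaw": 50},{"xyz": [0,0,0.02],"turn": 0,"jaw": 30},{"xyz": [0,0,0.02],"turn": 0,"jaw": 0}])

```text
clock: 18.63
position: [0.5557, 0.0006, 0.0166]
ee_rot: [3.14, -0.002, -0.019]
force: [-0.4, 0.1, -0.2]
width: 0.856
```

Emit:
arm_command(deltas=[{"xyz": [0,0,-1],"turn": 0,"jaw": 0},{"xyz": [0,0,-3.5],"turn": 0,"jaw": 0},{"xyz": [0,0,-7.5],"turn": 0,"jaw": 0},{"xyz": [0,0,-11.5],"turn": 0,"jaw": 0},{"xyz": [0,0,-15.5],"turn": 0,"jaw": 0}])

```text
clock: 19.05
position: [0.5569, 0.0002, 0.1738]
ee_rot: [3.14, -0.003, -0.02]
force: [1.4, 1.7, 0.1]
width: 1.002
```

```bash
python3 go.py 478.5 -185 150 -75.4
```

```text
pos [5.569e+02 2.000e-01 1.738e+02] jaw -90.1 tilt [-0.013 -0.002 -1.   ] w 1.002 F [1.4 1.7 0.1] t 19.05
shift cm [-7.77 18.53  2.51] turn -14.7 j7 -1.18
```

Emit:
arm_command(deltas=[{"xyz": [-1.3,3.1,-1],"turn": -3,"jaw": 0},{"xyz": [-2.8,6.6,-1.5],"turn": -6,"jaw": 0},{"xyz": [-4.3,10.1,-1.5],"turn": -9,"jaw": 0},{"xyz": [-5.7,13.6,-1.5],"turn": -12,"jaw": 0},{"xyz": [-7,17,-1.5],"turn": -14.7,"jaw": 0}])

```text
clock: 19.47
position: [0.4856, -0.1713, 0.191]
ee_rot: [3.115, 0.402, -0.018]
force: [0.7, -0.9, -0.1]
width: 0.997
```

```bash
python3 look.py 8; python3 go.py 478.5 -185 100 -75.4
```

```text
wrist yellow 126 [412. 163.] ztop 0.0036 [ 521.4 -331.4] [88.2  1.7] -6.7
wrist yellow 2078 [440. 173.] ztop 0.0095 [ 516.3 -369.5] [85.  73.4] -6.8
wrist yellow 2870 [462. 185.] ztop 0.0445 [ 516.6 -369.9] [46.1 44. ] 82.8
wrist green 1929 [106.  52.] ztop 0.0048 [555.6   1.4] [84.4 70.8] -0.4
wrist green 3833 [74. 38.] ztop 0.0444 [ 5.547e+02 -4.000e-01] [50.6 44. ] -89.7
wrist psu [ 479.1 -184.4] [149.7  64.1] 14.6
side yellow 422 [285. 311.] ztop 0.047 [ 514.9 -371.5] [48.2 41.9] 82.8
side yellow 431 [284. 320.] ztop 0.0097 [ 516.4 -370.9] [85.8 74.3] -6.8
side psu [ 478.4 -185.2] [150.1  68.5] 14.6
pos [ 485.2 -173.1  191.1] jaw -75.8 tilt [-0.012 -0.002 -1.   ] w 0.999 F [ 1.2  0.8 -0.2] t 19.62
shift cm [-0.83  0.99  9.12] turn -0.4 j7 -0.69
```

View pics/s8.png

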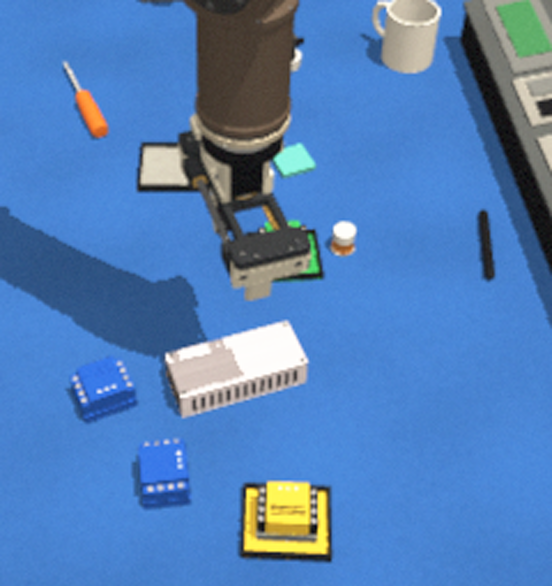

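View pics/w8.png

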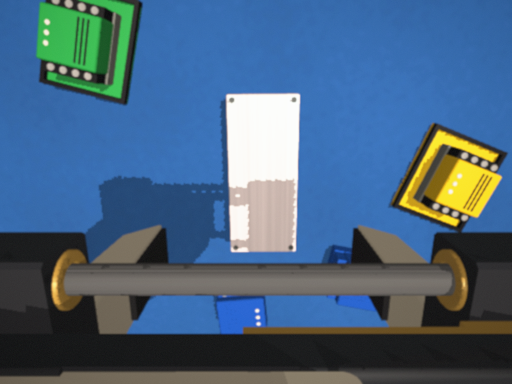

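Green is flat in its tray (wrist view (74,38)) and the jar has not moved. Now the PSU: centre (479,−184.6), yaw 14.6°.

Emit:
arm_command(deltas=[{"xyz": [-0.4,0.5,2.5],"turn": -0.4,"jaw": 0},{"xyz": [-0.7,1,6],"turn": -0.4,"jaw": 0},{"xyz": [-0.7,1,9.5],"turn": -0.4,"jaw": 0},{"xyz": [-0.7,1,12],"turn": -0.4,"jaw": 0},{"xyz": [-0.7,1,13],"turn": -0.4,"jaw": 0}])

```text
clock: 20.03
position: [0.478, -0.183, 0.0585]
ee_rot: [-3.115, -0.4, 0.025]
force: [-0.3, 0.3, -0.6]
width: 1.001
```

```bash
python3 go.py 479 -184.6 12.5 -75.4
```

```text
pos [ 478.  -183.    58.5] jaw -75.4 tilt [-0.016 -0.001 -1.   ] w 1.001 F [-0.3  0.3 -0.6] t 20.03
shift cm [0.13 0.2  4.59] turn 0.0 j7 -0.49
```

Emit:
arm_command(deltas=[{"xyz": [0.1,0.15,2],"turn": 0,"jaw": 0},{"xyz": [0.1,0.15,3.5],"turn": 0,"jaw": 0},{"xyz": [0.1,0.15,4.3],"turn": 0,"jaw": 0},{"xyz": [0.1,0.15,4.6],"turn": 0,"jaw": 20},{"xyz": [0.1,0.15,4.6],"turn": 0,"jaw": 40}])

```text
clock: 20.45
position: [0.479, -0.184, 0.0127]
ee_rot: [-3.115, -0.4, 0.025]
force: [0.0, 0.9, 0.3]
width: 0.903
```

```bash
python3 go.py 479 -184.6 12.5 -75.4
```

```text
pos [ 479.  -184.    12.7] jaw -75.4 tilt [-0.016 -0.001 -1.   ] w 0.903 F [0.  0.9 0.3] t 20.45
shift cm [-0.02  0.06  0.02] turn 0.0 j7 -0.42
```

Emit:
arm_command(deltas=[{"xyz": [0,0,0],"turn": 0,"jaw": 60},{"xyz": [0,0,0],"turn": 0,"jaw": 80},{"xyz": [0,0,0],"turn": 0,"jaw": 255},{"xyz": [0,0,0],"turn": 0,"jaw": 255},{"xyz": [0,0,0],"turn": 0,"jaw": 255}], force=35)

```text
clock: 20.87
position: [0.4797, -0.184, 0.0136]
ee_rot: [-3.115, -0.4, 0.022]
force: [-0.4, 2.1, 8.2]
width: 0.697
```

Emit:
arm_command(deltas=[{"xyz": [0,0,0],"turn": 0,"jaw": 255},{"xyz": [0,0,0],"turn": 0,"jaw": 255},{"xyz": [0,0,-0.4],"turn": 0,"jaw": 255},{"xyz": [0,0,-1],"turn": 0,"jaw": 255},{"xyz": [0,0,-2],"turn": 0,"jaw": 255}])

```text
clock: 21.28
position: [0.4793, -0.1838, 0.0336]
ee_rot: [-3.114, -0.4, 0.025]
force: [0.2, -0.3, -5.2]
width: 0.695
```

```bash
python3 - <<'E'
from h import *
# psu tray from initial images: black lips/grey, use scene/side not-blue pixels low z
for n in ["scene0","side0"]:
    d=np.load(n+".npz");W=cloud(d);h=cv2.cvtColor(d["frame"],cv2.COLOR_RGB2HSV)
    m=(d["depth"]>0)&(h[...,1]<90)&(abs(W[...,0]-.46)<.12)&(abs(W[...,1]-.18)<.1)&(W[...,2]<.02)
    k,L,st,ce=cv2.connectedComponentsWithStats(m.astype(np.uint8))
    for i in range(1,k):
        if st[i,4]>200: print(n,st[i,4],ce[i].round(),*rect(W[L==i]))
E
python3 go.py 460 176 160 -93
```

```text
scene0 1458 [293. 172.] [462.8 176.4] [177.5  92.1] -4.9
side0 1082 [247. 163.] [459.9 174.9] [174.1  98.9] -3.4
pos [ 479.3 -183.8   33.6] jaw -75.4 tilt [-0.016 -0.    -1.   ] w 0.695 F [ 0.2 -0.3 -5.2] t 21.28
shift cm [  7.03 -35.34 -12.62] turn 17.6 j7 -0.45
```

Emit:
arm_command(deltas=[{"xyz": [0,0,-1.5],"turn": 0,"jaw": 255},{"xyz": [0,0,-4],"turn": 0,"jaw": 255},{"xyz": [0,0,-7],"turn": 0,"jaw": 255},{"xyz": [0,0,-10],"turn": 0,"jaw": 255},{"xyz": [0,0,-12],"turn": 0,"jaw": 255}])

```text
clock: 21.7
position: [0.4814, -0.1845, 0.1567]
ee_rot: [-3.115, -0.399, 0.022]
force: [0.6, 0.6, -5.3]
width: 0.695
```

```bash
python3 go.py 461.5 176 160 -94.5
```

```text
pos [ 481.4 -184.5  156.7] jaw -75.4 tilt [-0.014 -0.001 -1.   ] w 0.695 F [ 0.6  0.6 -5.3] t 21.7
shift cm [  7.15 -35.39  -0.33] turn 19.1 j7 -0.61
```

Emit:
arm_command(deltas=[{"xyz": [0.4,-1.5,0],"turn": 0.8,"jaw": 255},{"xyz": [1,-4.5,0],"turn": 2.4,"jaw": 255},{"xyz": [1.6,-8,0],"turn": 4.3,"jaw": 255},{"xyz": [2.3,-11.5,0],"turn": 6.2,"jaw": 255},{"xyz": [3,-15,0],"turn": 8.1,"jaw": 255}])

```text
clock: 22.12
position: [0.472, -0.0306, 0.1575]
ee_rot: [-3.136, -0.173, 0.021]
force: [0.1, 0.9, -5.4]
width: 0.695
```

```bash
python3 go.py 461.5 176 160 -94.5
```

```text
pos [472.  -30.6 157.5] jaw -83.7 tilt [-0.014 -0.    -1.   ] w 0.695 F [ 0.1  0.9 -5.4] t 22.12
shift cm [  1.23 -20.65  -0.24] turn 10.8 j7 -1.05
```

Emit:
arm_command(deltas=[{"xyz": [0.2,-3.5,0],"turn": 2,"jaw": 255},{"xyz": [0.4,-7,0],"turn": 4,"jaw": 255},{"xyz": [0.6,-10.5,0],"turn": 6,"jaw": 255},{"xyz": [0.8,-14,0],"turn": 8,"jaw": 255},{"xyz": [1,-16.5,0],"turn": 10,"jaw": 255}])

```text
clock: 22.53
position: [0.4628, 0.1378, 0.1582]
ee_rot: [-3.139, 0.1, 0.022]
force: [1.6, 0.4, -4.9]
width: 0.694
```

```bash
cat > look2.py <<'E'
import sys
from h import *
from cell import *
get_image("wrist")
for n in ["wrist","side","scene"]:
    d=get_image(n);cv2.imwrite(f"pics/{n}{sys.argv[1]}.png",d["frame"][:,:,::-1])
    np.savez(f"{n}{sys.argv[1]}.npz",**d)
E
python3 look2.py 9; python3 go.py 461.5 176 100 -94.5
```

```text
pos [463.5 134.8 158. ] jaw -93.6 tilt [-0.014 -0.    -1.   ] w 0.694 F [ 0.7 -1.1 -4.5] t 22.73
shift cm [-0.37 -4.11  5.8 ] turn 0.9 j7 -1.52
```

View pics/wrist9.png

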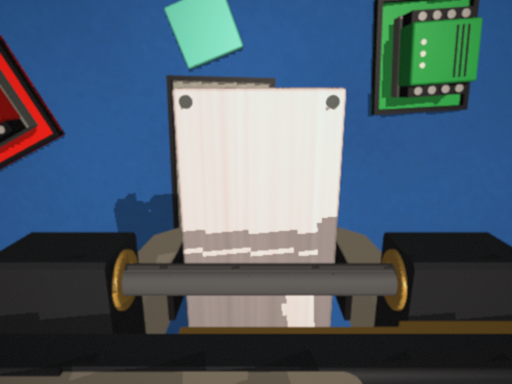

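View pics/side9.png

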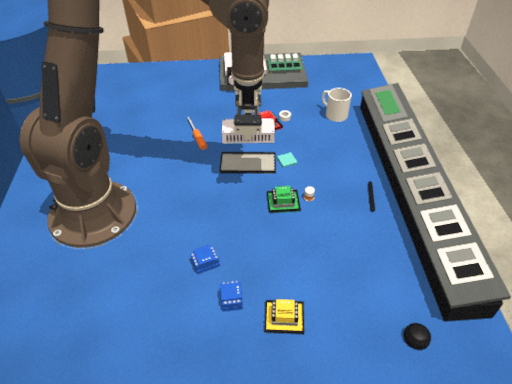

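The PSU is held upright. The grey tray is unobstructed in the side view at (248,162), so I'll fit it precisely now.

Run:
```python
from h import *
d=np.load("side9.npz");f=d["frame"]
cv2.imwrite("pics/trayz.png",cv2.resize(f[140:185,205:305,::-1],None,fx=8,fy=8,interpolation=cv2.INTER_NEAREST))
K=d["camera_matrix"];T=d["cam_to_world"]
def ray(u,v,z):
    r=T[:3,:3]@np.array([(u-K[0,2])/K[0,0],-(v-K[1,2])/K[1,1],-1]);return T[:3,3]+r*(z-T[2,3])/r[2]
h=cv2.cvtColor(f,cv2.COLOR_RGB2HSV)
m=np.zeros(f.shape[:2],bool);m[150:178,215:280]=True
fl=m&(h[...,1]<70)&(h[...,2]>90)
k,L,st,ce=cv2.connectedComponentsWithStats(fl.astype(np.uint8));i=1+st[1:,4].argmax()
v,u=np.where(L==i);P=np.array([ray(a,b,.004) for a,b in zip(u,v)]);print("side floor(z=4)",len(P),rect(P))
nb=m&~((h[...,0]>95)&(h[...,0]<125)&(h[...,1]>110)&(h[...,2]>60))
k,L,st,ce=cv2.connectedComponentsWithStats(nb.astype(np.uint8));i=1+st[1:,4].argmax()
v,u=np.where(L==i);P=np.array([ray(a,b,.008) for a,b in zip(u,v)]);print("side outer",len(P),rect(P))
d=np.load("wrist9.npz");K=d["camera_matrix"];T=d["cam_to_world"]
for p in [(168,77),(275,77),(172,225)]: print("wrist",p,(ray(*p,.009)*1000).round(1))
# psu held: top plane
W=cloud(d);z=W[...,2];m=(d["depth"]>0)&(abs(z-.187)<.012)&(np.mgrid[:384,:512][0]<225);print("psu vis",rect(W[m]),np.percentile(z[m],[5,50,95]).round(4))
A=np.c_[W[m][:,:2],np.ones(m.sum())];print("plane",np.linalg.lstsq(A,z[m],rcond=None)[0].round(4))
d=np.load("scene9.npz")
```

```text
side floor(z=4) 886 (array([461.1, 181.5]), array([171.3,  76.7]), -4.4)
side outer 1129 (array([460.5, 175.4]), array([175.5, 100. ]), -4.6)
wrist (168, 77) [551.5 214.    9. ]
wrist (275, 77) [545.9 124.1   9. ]
wrist (172, 225) [418.4 228.5   9. ]
psu vis (array([510.4, 139.6]), array([64.4, 53.5]), 86.5) [0.1825 0.1835 0.1846]
plane [-0.0032 -0.0019  0.1855]
```

View pics/trayz.png

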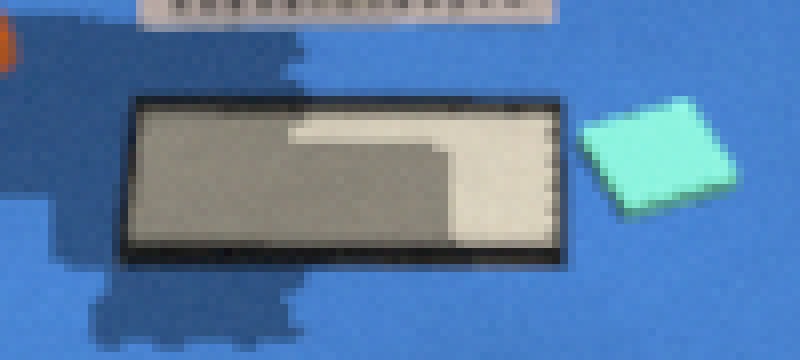

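View pics/scene9.png

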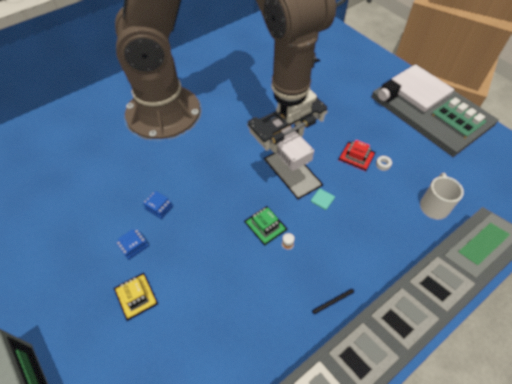

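```bash
python3 look2.py 10; python3 go.py 461 175.6 100 -94.3
python3 - <<'E'
from h import *
d=np.load("wrist10.npz");W=cloud(d);z=W[...,2];m=(d["depth"]>0)&(abs(z-.187)<.012)&(np.mgrid[:384,:512][0]<225);print("psu vis",rect(W[m]))
K=d["camera_matrix"];T=d["cam_to_world"];print(T.round(3))
print("tcp px",proj(d,np.array([.4635,.1348,.158])))
cv2.imwrite("pics/a.png",d["frame"][:,:,::-1])
E
```

```text
pos [463.9 133.1 157.9] jaw -93.8 tilt [-0.013  0.    -1.   ] w 0.694 F [-0.6 -0.7 -5.7] t 22.93
shift cm [-0.49 -4.23  5.79] turn 0.5 j7 -1.52
psu vis (array([511.1, 130.3]), array([64.5, 53.6]), 86.3)
[[-0.065  0.958  0.281  0.537]
 [-0.998 -0.063 -0.016  0.129]
 [ 0.002 -0.281  0.96   0.315]
 [ 0.     0.     0.     1.   ]]
tcp px (np.float64(256.45802508465454), np.float64(245.1437790057936))
```

View pics/wrist10.png

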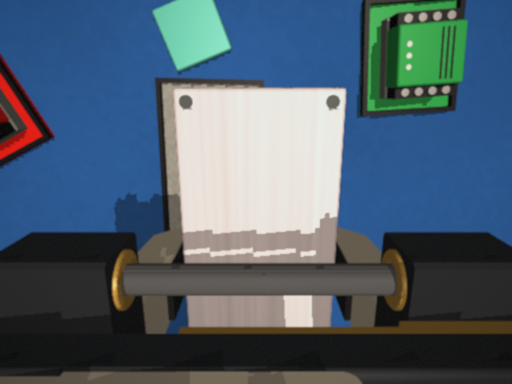

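```bash
python3 - <<'E'
from h import *
d=np.load("wrist10.npz");K=d["camera_matrix"];T=d["cam_to_world"]
def ray(u,v,z):
    r=T[:3,:3]@np.array([(u-K[0,2])/K[0,0],-(v-K[1,2])/K[1,1],-1]);return T[:3,3]+r*(z-T[2,3])/r[2]
for p in [(157,79),(264,81),(162,215)]: print(p,(ray(*p,.009)*1000).round(1))
cv2.imwrite("pics/cz.png",cv2.resize(d["frame"][65:225,140:290,::-1],None,fx=3.7,fy=3.7,interpolation=cv2.INTER_NEAREST))
E
python3 go.py 461.5 175.6 90 -94.3
```

```text
(157, 79) [551.8 213.8   9. ]
(264, 81) [544.3 123.8   9. ]
(162, 215) [430.4 227.2   9. ]
pos [463.9 133.1 157.9] jaw -93.8 tilt [-0.013  0.    -1.   ] w 0.694 F [-0.6 -0.7 -5.7] t 22.93
shift cm [-0.43 -4.23  6.79] turn 0.5 j7 -1.52
```

View pics/cz.png

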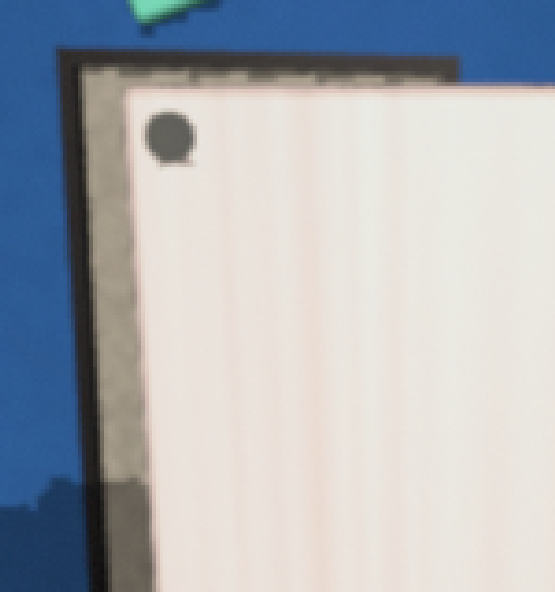

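Emit:
arm_command(deltas=[{"xyz": [-0.1,-1.2,0.3],"turn": 0.5,"jaw": 255},{"xyz": [-0.3,-3,1.5],"turn": 0.7,"jaw": 255},{"xyz": [-0.4,-4,3.5],"turn": 0.7,"jaw": 255},{"xyz": [-0.4,-4.2,5.5],"turn": 0.7,"jaw": 255},{"xyz": [-0.4,-4.2,6.8],"turn": 0.7,"jaw": 255}])

```text
clock: 23.35
position: [0.461, 0.1765, 0.0882]
ee_rot: [3.138, -0.123, -0.023]
force: [0.2, -0.5, -4.9]
width: 0.693
```

Emit:
arm_command(deltas=[{"xyz": [0,0,0.3],"turn": 0,"jaw": 255},{"xyz": [0,0,0.3],"turn": 0,"jaw": 255}])

```text
clock: 23.52
position: [0.4603, 0.1764, 0.0843]
ee_rot: [3.137, -0.124, -0.026]
force: [-0.3, -0.4, -3.7]
width: 0.694
```

```bash
python3 go.py 461.3 175.6 30 -94.5
```

```text
pos [460.3 176.4  84.3] jaw -94.5 tilt [-0.017 -0.001 -1.   ] w 0.694 F [-0.3 -0.4 -3.7] t 23.52
shift cm [0.19 0.05 5.42] turn -0.0 j7 -1.49
```

Emit:
arm_command(deltas=[{"xyz": [0.2,0.1,1.5],"turn": 0,"jaw": 255},{"xyz": [0.2,0.1,3],"turn": 0,"jaw": 255},{"xyz": [0.2,0.1,4.3],"turn": 0,"jaw": 255},{"xyz": [0.2,0.1,5.2],"turn": 0,"jaw": 255},{"xyz": [0.2,0.1,5.5],"turn": 0,"jaw": 255}])

```text
clock: 23.93
position: [0.4614, 0.1751, 0.0289]
ee_rot: [3.137, -0.125, -0.027]
force: [0.4, -1.0, -4.7]
width: 0.695
```

```bash
python3 go.py 461.3 175.6 20 -94.5; python3 look2.py 11
```

```text
pos [461.4 175.1  28.9] jaw -94.6 tilt [-0.017 -0.001 -1.   ] w 0.695 F [ 0.4 -1.  -4.7] t 23.93
shift cm [ 0.   -0.05  0.89] turn -0.1 j7 -1.4
```

View pics/wrist11.png

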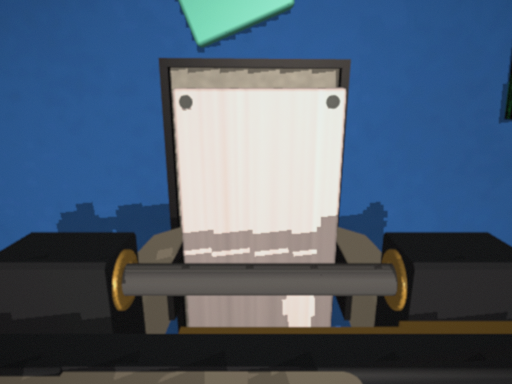

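Run:
```python
from h import *
d=np.load("wrist11.npz");K=d["camera_matrix"];T=d["cam_to_world"]
cv2.imwrite("pics/cz2.png",cv2.resize(d["frame"][50:230,150:360,::-1],None,fx=3.3,fy=3.3,interpolation=cv2.INTER_NEAREST))
def ray(u,v,z):
    r=T[:3,:3]@np.array([(u-K[0,2])/K[0,0],-(v-K[1,2])/K[1,1],-1]);return (T[:3,3]+r*(z-T[2,3])/r[2])*1000
a,b=ray(160.5,59,.01),ray(349.5,60,.01);c=ray(170,215,.01)
print("outer",a.round(1),b.round(1),c.round(1),np.hypot(*(a-b)[:2]))
W=cloud(d);z=W[...,2];m=(d["depth"]>0)&(abs(z-.055)<.012)&(np.mgrid[:384,:512][0]<225);print("psu",rect(W[m]),np.median(z[m]))
```

```text
outer [552.7 214.4  10. ] [545.  124.7  10. ] [473.9 222.1  10. ] 90.07541130475585
psu (array([508.8, 170.8]), array([64.4, 53.7]), 85.4) 0.05470825348972026
```

View pics/cz2.png

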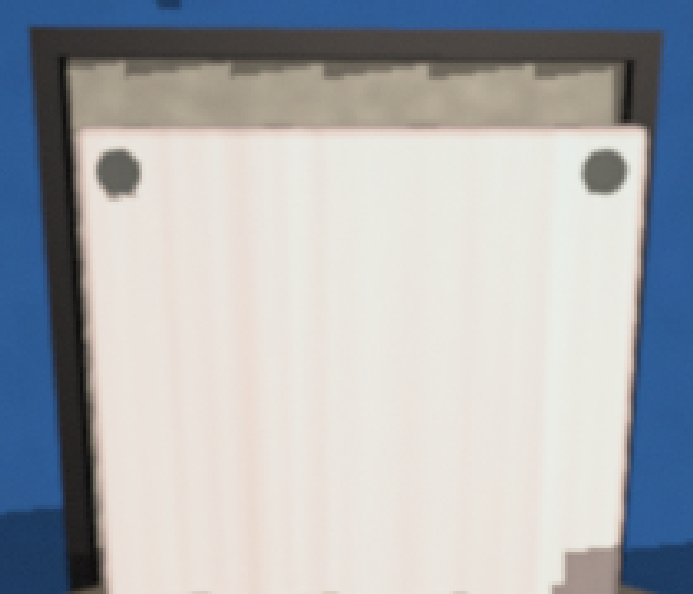

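Emit:
arm_command(deltas=[{"xyz": [0,-0.15,0.3],"turn": 0.2,"jaw": 255},{"xyz": [0,-0.15,0.6],"turn": 0.2,"jaw": 255},{"xyz": [0,-0.15,0.8],"turn": 0.2,"jaw": 255},{"xyz": [0,-0.15,0.9],"turn": 0.2,"jaw": 255},{"xyz": [0,-0.15,0.9],"turn": 0.2,"jaw": 255}])

```text
clock: 24.55
position: [0.4617, 0.1767, 0.0208]
ee_rot: [3.137, -0.13, -0.025]
force: [0.5, 0.4, -5.2]
width: 0.696
```

```bash
python3 go.py 461 177 17.6 -94.8
```

```text
pos [461.7 176.7  20.8] jaw -94.7 tilt [-0.016 -0.001 -1.   ] w 0.696 F [ 0.5  0.4 -5.2] t 24.55
shift cm [-0.07 -0.03  0.32] turn 0.1 j7 -1.39
```

Emit:
arm_command(deltas=[{"xyz": [-0.05,0,0.08],"turn": 0,"jaw": 255},{"xyz": [-0.05,0,0.16],"turn": 0,"jaw": 255},{"xyz": [-0.05,0,0.22],"turn": 0,"jaw": 255},{"xyz": [-0.05,0,0.28],"turn": 0,"jaw": 255},{"xyz": [-0.05,0,0.3],"turn": 0,"jaw": 255}])

```text
clock: 24.97
position: [0.4611, 0.1767, 0.0178]
ee_rot: [3.137, -0.13, -0.025]
force: [-0.1, -0.5, -1.0]
width: 0.695
```

Partly supported (−5.2 → −1.0 N), so I'll lower it a touch more.

Emit:
arm_command(deltas=[{"xyz": [0,0,0.03],"turn": 0,"jaw": 255},{"xyz": [0,0,0.06],"turn": 0,"jaw": 255},{"xyz": [0,0,0.07],"turn": 0,"jaw": 255},{"xyz": [0,0,0.07],"turn": 0,"jaw": 255}])

```text
clock: 25.3
position: [0.4611, 0.1767, 0.0177]
ee_rot: [3.138, -0.13, -0.026]
force: [-4.0, -1.4, 9.4]
width: 0.69
```

Emit:
arm_command(deltas=[{"xyz": [0,0,0],"turn": 0,"jaw": 60},{"xyz": [0,0,0],"turn": 0,"jaw": 45},{"xyz": [0,0,0],"turn": 0,"jaw": 30},{"xyz": [0,0,0],"turn": 0,"jaw": 15},{"xyz": [0,0,0],"turn": 0,"jaw": 0}])

```text
clock: 25.72
position: [0.4613, 0.1767, 0.0177]
ee_rot: [3.138, -0.13, -0.025]
force: [0.3, -0.3, 0.5]
width: 0.964
```

Emit:
arm_command(deltas=[{"xyz": [0,0,0],"turn": 0,"jaw": 0},{"xyz": [0,0,-1],"turn": 0,"jaw": 0},{"xyz": [0,0,-3.5],"turn": 0,"jaw": 0},{"xyz": [0,0,-7.5],"turn": 0,"jaw": 0},{"xyz": [0,0,-11.5],"turn": 0,"jaw": 0}])

```text
clock: 26.13
position: [0.4623, 0.1757, 0.134]
ee_rot: [3.136, -0.132, -0.028]
force: [0.8, 1.0, 0.5]
width: 1.003
```

Emit:
arm_command(deltas=[{"xyz": [-3,0,-2],"turn": 0,"jaw": 0},{"xyz": [-4,0,-5],"turn": 0,"jaw": 0},{"xyz": [-5,0,-8],"turn": 0,"jaw": 0},{"xyz": [-5,0,-10],"turn": 0,"jaw": 0},{"xyz": [-5,0,-10],"turn": 0,"jaw": 0}])

```text
clock: 26.55
position: [0.4158, 0.1805, 0.2385]
ee_rot: [-3.137, 0.132, 0.023]
force: [0.4, 0.2, 0.5]
width: 1.003
```

```bash
python3 look2.py 12; python3 look.py 13
python3 - <<'E'
from h import *
from cell import observe
print(observe()["clock"],observe()["position"])
for n in ["wrist12","side12"]:
    d=np.load(n+".npz");W=cloud(d);z=W[...,2]
    m=(d["depth"]>0)&(abs(z-.045)<.004)&(abs(W[...,0]-.461)<.1)&(abs(W[...,1]-.176)<.06)
    if m.sum()<50: continue
    P=W[m];A=np.c_[P[:,:2],np.ones(len(P))];print(n,"psu",rect(P),np.median(P[:,2]).round(4),"plane",np.linalg.lstsq(A,P[:,2],rcond=None)[0].round(4))
for n in ["scene","side"]:
  for t in ["0","12"]:
    d=np.load(n+t+".npz");W=cloud(d);z=W[...,2]
    for nm,c,h in [("tape",(.61,.40),.019),("jar",(.633,.011),.034)]:
        m=(d["depth"]>0)&(z>h-.008)&(z<h+.01)&(np.hypot(W[...,0]-c[0],W[...,1]-c[1])<.045)
        if m.sum(): print(n,t,nm,m.sum(),(W[m].mean(0)*1000).round(1))
E
```

```text
wrist green 1065 [414.  35.] ztop 0.0048 [537.3  -1.4] [71.4 47.4] 89.1
wrist green 1098 [440.  11.] ztop 0.0446 [540.4   0.8] [49.9 19.6] 84.6
wrist red 1761 [83. 61.] ztop 0.0079 [536.  370.2] [85.8 74. ] 22.5
wrist red 3117 [48. 51.] ztop 0.0443 [536.5 370.1] [50.1 44.5] -66.8
side yellow 425 [285. 311.] ztop 0.0464 [ 515.2 -371.5] [47. 42.] 84.1
side yellow 438 [284. 320.] ztop 0.01 [ 516.3 -371.1] [86.2 74.3] -6.9
side green 235 [283. 195.] ztop 0.0469 [554.1  -1.9] [50.5 42.4] -87.9
side green 150 [283. 202.] ztop 0.009 [555.    1.1] [84.2 72.5] -0.2
side red 177 [267. 118.] ztop 0.0468 [535.5 368.8] [54.  43.5] -67.2
side red 101 [264. 127.] ztop 0.0112 [535.2 368.5] [85.3 83.4] 25.0
26.9 [0.41389846 0.17956672 0.23411517]
wrist12 psu (array([460.1, 175.9]), array([150.2,  64. ]), -4.7) 0.0436 plane [-0.0014  0.0002  0.0442]
side12 psu (array([457.9, 173.7]), array([147.8,  65.8]), -5.0) 0.0448 plane [0.0018 0.0011 0.0437]
scene 0 tape 121 [606.5 408.   17.5]
scene 0 jar 97 [635.5  12.1  34.2]
scene 12 tape 129 [606.2 406.6  17.4]
scene 12 jar 101 [635.7  11.8  34.1]
side 0 tape 82 [603.5 404.6  16.9]
side 0 jar 70 [631.7   9.2  33.6]
side 12 tape 75 [604.1 405.5  17.7]
side 12 jar 66 [632.3   8.9  34.1]
```

View pics/wrist12.png

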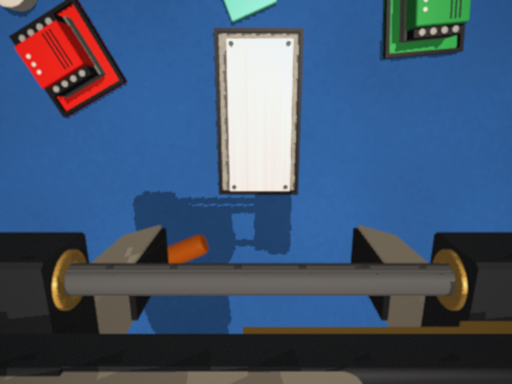

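View pics/side12.png

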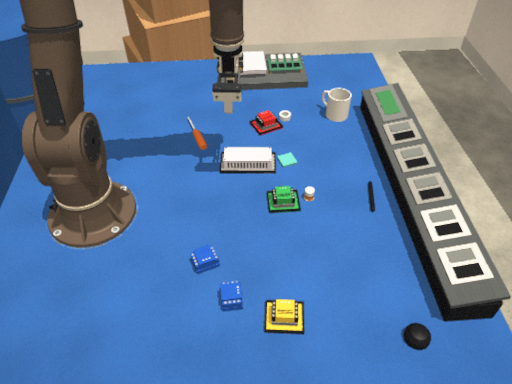

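The wrist view shows the PSU (262,115) flat inside the grey tray, with floor visible on every side. All modules are flat in their own trays, and the jar and tape have not moved. Handing in.

```bash
python3 -c "
from cell import *
print(sign_off())"
```

```text
the job is handed in; nothing more can be done
None
```

I took the stack apart in the order asked: yellow, red and green each went into the tray of their own colour, then the power supply into the grey tray. The job was handed in at about 27 s on the robot's clock, with the gripper open and clear of everything.

- **Flatness:** The last wrist views put the module tops at 44–45 mm, and the power supply's at 43.6 mm and level to within 0.1°. All should be 44 mm if the unit lies on its tray floor.
- **Position in the trays:** Each module is within about 1–2 mm of its tray's centre, and the power supply lies parallel to its tray with floor visible on all sides.
- **Gentle handling:** Every unit was lowered until the wrist sensor felt light contact (about 5–9 N) before release.
- **Bystanders:** The tape roll and jar are where they started, within 1.5 mm of camera noise. I left the two blue look-alikes alone.
- **Small disagreements:** The side camera reads about 2 mm different from the wrist camera in position and height, which is within its calibration. The tool slowly tilted by about 1° over the moves; I found no effect on how the units lie.

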